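Load, stir and bolt down the deburring bowl

ROBOT

A 6-joint arm with a two-finger parallel gripper is mounted at the origin on the work surface. World frame = base frame: x ahead of the robot, y to its left, z up, the work surface at z = 0. Lengths are in mm, angles in rad, forces in N, time in s.
With the tool pointing down it reaches from about 325 to 775 mm from the base axis. Payload 9.3 kg.
Tool frame: the origin (TCP) lies between the finger pads; the fingertips stand arm.tcp_to_tips ahead of it and the grasp point (between the pads) lies 6 mm ahead of it (arm.tcp_to_tips is the distance from the TCP to the fingertips, in mm); z points along the fingers, y is the line along which they close (so a half turn about z gives the same grasp; the last joint's range is limited). The gripper opens to 85 mm and grips with 20 to 120 N. Pads are 22 mm wide; open, the fingers measure 114 mm over their backs; the gripper's body (76 mm by 85 mm) begins 54 mm behind the grasp point. The pads swing forward as they close: fully open they stand 13 mm farther back than shut.
Start: joints at [-1.41, 0.259, 0.021, 1.334, 0, 1.418], TCP at [169.765, -523.141, 256.279] pointing down, gripper open.
Joint ranges: [-3.04, 3.04], [-0.91, 1.82], [-1.04, 1.36], [-1.92, 1.95], [-1.52, 1.45], [-3.14, 3.14]. Speed limits (rad/s): [2.22, 2.22, 2.79, 3.14, 3.14, 3.14].

INTERFACE

Orientations are given as a rotation vector (axis times angle).
In Python, from plant import sensors, camera, camera_info, arm, spotter gives the robot as it stands.
- The arm moves only by the tool send_rows, never from a script. Its argument "rows" is a list of rows, each a list of 7 numbers: the shift along the tool's x, y, z as a fraction of full scale, then the turn, a rotation vector about the tool's x, y, z as a fraction of full scale, then the closure, from 0 (fully open) to 1 (shut). A call has exactly 8 rows; each row is the pose to reach, as a shift and turn from the pose commanded when the call began, along the tool's axes at that moment, turning the shorter way round; what a row does not reach only later rows make up. Full scale, the value 1, is 1 m for a shift and 180 degrees for a turn. A row lasts 1/12 s, in which the tool goes at most 41.7 mm and 7.16 degrees, less where a joint would pass 70% of its speed; a pose out of reach is approached as far as the arm can. A call with a number of a shift or a turn outside -1 to 1 is refused whole. A call with a gripper value outside its range is refused whole. The fingers move at their own pace and stop on an object; the grip force is fixed at half the most. Time passes only in rows, so rows that repeat a pose let the fingers close, or fill a call up. It gives the time, the measured TCP pose, the force, the opening and the grip force at its end, in the units of the state.
- sensors.get_state(): the state, without advancing time (a new reading comes with each control period).
- camera(name): name is "scene" or "top"; returns the picture (420x560x3 uint8, red, green, blue); there is no depth.
- camera_info(name): a dict with "K" (3x3 intrinsics, pixels), "position" and "rotation" of the camera in the world. Camera axes: x right, y up, looking along -z (the intrinsics and any distortion apply to the point x, -y, -z); pixel columns grow to the right and rows downward; lengths in mm; the calibration is good to about 2 mm. A picture is of the moment at which its call begins. camera_info takes no time and is no camera call.
- arm.job_done(): hands the job in; it is judged then, once.
Trained networks look in the newest picture that a camera, given by its name, has taken for a name from the list of things; names that differ only in an ending like _2 or _b are one class to them, and where a whole thing is asked for, a point or a joint stands for the part that bears it (a point fixed in the world has none). Each returns a list of dicts, best first, with "conf" (0 to 1); they miss things now and then, are a little off and sometimes report something else, mostly with a low value. They report only what shows in the picture. A call takes as long as a camera call.
- spotter.recognise(camera, query): "rect" ([left, top, right, bottom] in pixels, round what is visible of it).
- spotter.outline_of(camera, query): "pixels" (420x560 bool, what is visible of it) and "rect" ([left, top, right, bottom] in pixels, round what is visible of it).
The state is a dict: "time_s": time; "qpos": joint angles; "dq": joint speeds; "joint_efforts": joint torques, N m; "tcp_pos": TCP position; "tcp_rot": TCP orientation; "wrist_force": force on the tool from outside, world axes, zero at the start; "torque": the same for the moment, N m; "gripper_width": finger opening in mm; "finger_force": force on a finger pad.
Only numpy, scipy, OpenCV 4.12 (cv2) and the standard library are available. Lean on these libraries where they do the work, as an engineer would, in place of code of your own. Each camera call takes 0.05 s, during which the arm holds its last target. There are 200 camera calls.

TASK

Deburr this batch: put every sawn pipe nipple that stands on the bench into the bowl of ceramic balls, then stir the media with the wooden stick all the way round until every ball has been shifted by about its own width, and put the stick back upright in its holder. Swing the cover shut, then tighten its four wing bolts clockwise in three crisscross passes, about 30 degrees per bolt in each pass and always the opposite bolt next, until all four are fully tight. Finish one pass on all four bolts before starting the next, and leave the file, the elbow and the valve alone.

Things in the scene. Friction and masses are not known exactly. Their poses are not given: they have to be found in the camera images.
- bowl: Blue bench deburring bowl, fixed. Origin: its upright axis at bench level. Open top: inner radius 90, rubber floor 50 above the bench, rim and flange top 120, flange radius 118; a tapered hub (radius 18 at the floor, top at 82) in the middle leaves a ring-shaped channel. The cover's pivot post stands 130 along its own -x, the shut cover's handle 130 along its +x.
- cover (a joint): Hinge of the swing-aside cover (level aluminium disc, radius 118, underside 120 and top 131 above the bench) about the upright pivot post: 0 = shut over the bowl, at a stop; grows anticlockwise from above as it swings aside, to 2.3 rad. Starts open, 2.0 to 2.25. Stays where left; 3 N at the handle moves it.
- cover_grip (a point): Middle of the cover's black upright round handle, diameter 22, 50 tall, standing 260 from the pivot axis; this point is 168 and the handle's top 193 above the bench.
- socket: Stick holder, fixed: 90 x 90 x 6 steel plate with an upright square steel tube on its centre, bore 26 x 26, 34 outside, top 60 above the bench, closed below by the plate. Origin at the plate's underside centre, on the bench; axes along the square's sides.
- stick: Round wooden stirring stick, diameter 16, length 180, about 50 g. Origin at the centre of its lower end, z along the stick to its upper end. Starts upright in the holder, standing on the plate.
- bolt0 (a joint): Wing bolt of the cover. Cover shut: on a radius of 104 about the bowl's axis, 45 deg anticlockwise of the bowl's +x (opposite bolt2). Head: flat steel wing 52 long, 11 thick, from 149 to 175 above the bench; at joint 0 its length points 30 deg anticlockwise of the bowl's +x. 0 to 0.1 rad = finger-tight (start); grows clockwise from above, to a firm stop at 1.57 = fully tight. 0.15 N m turns it; stays where left.
- bolt1 (a joint): Wing bolt of the cover. Cover shut: on a radius of 104 about the bowl's axis, 135 deg anticlockwise of the bowl's +x (opposite bolt3). Head: flat steel wing 52 long, 11 thick, from 149 to 175 above the bench; at joint 0 its length points 60 deg anticlockwise of the bowl's +x. 0 to 0.1 rad = finger-tight (start); grows clockwise from above, to a firm stop at 1.57 = fully tight. 0.15 N m turns it; stays where left.
- bolt2 (a joint): Wing bolt of the cover. Cover shut: on a radius of 104 about the bowl's axis, 225 deg anticlockwise of the bowl's +x (opposite bolt0). Head: flat steel wing 52 long, 11 thick, from 149 to 175 above the bench; at joint 0 its length points 10 deg anticlockwise of the bowl's +x. 0 to 0.1 rad = finger-tight (start); grows clockwise from above, to a firm stop at 1.57 = fully tight. 0.15 N m turns it; stays where left.
- bolt3 (a joint): Wing bolt of the cover. Cover shut: on a radius of 104 about the bowl's axis, 315 deg anticlockwise of the bowl's +x (opposite bolt1). Head: flat steel wing 52 long, 11 thick, from 149 to 175 above the bench; at joint 0 its length points 45 deg anticlockwise of the bowl's +x. 0 to 0.1 rad = finger-tight (start); grows clockwise from above, to a firm stop at 1.57 = fully tight. 0.15 N m turns it; stays where left.
- nipple0: Sawn steel pipe nipple, outer diameter 21, 25 long, 35 g; its bore is only for show. Origin at the centre of one end, z along its axis. Starts standing on the bench to the robot's right. May be absent (None): 2 to 4 of the four are there.
- nipple1: Sawn steel pipe nipple, outer diameter 21, 25 long, 35 g; its bore is only for show. Origin at the centre of one end, z along its axis. Starts standing on the bench to the robot's right. May be absent (None): 2 to 4 of the four are there.
- nipple2: Sawn steel pipe nipple, outer diameter 21, 25 long, 35 g; its bore is only for show. Origin at the centre of one end, z along its axis. Starts standing on the bench to the robot's right. May be absent (None): 2 to 4 of the four are there.
- nipple3: Sawn steel pipe nipple, outer diameter 21, 25 long, 35 g; its bore is only for show. Origin at the centre of one end, z along its axis. Starts standing on the bench to the robot's right. May be absent (None): 2 to 4 of the four are there.
- ball0: White ceramic media ball, diameter 22, 16 g, in the bowl's channel. Origin at its centre.
- ball1: White ceramic media ball, diameter 22, 16 g, in the bowl's channel. Origin at its centre.
- ball2: White ceramic media ball, diameter 22, 16 g, in the bowl's channel. Origin at its centre.
- ball3: White ceramic media ball, diameter 22, 16 g, in the bowl's channel. Origin at its centre.
- ball4: White ceramic media ball, diameter 22, 16 g, in the bowl's channel. Origin at its centre.
- ball5: White ceramic media ball, diameter 22, 16 g, in the bowl's channel. Origin at its centre.
- ball6: White ceramic media ball, diameter 22, 16 g, in the bowl's channel. Origin at its centre.
- ball7: White ceramic media ball, diameter 22, 16 g, in the bowl's channel. Origin at its centre.
- file: Flat file 290 long, lying flat; origin below the tang, x towards the tip. Bystander, not to be disturbed.
- elbow: Steel butt-weld pipe elbow, tube diameter 43, lying flat; origin at the centre of its bend (radius 60) on the bench. Bystander, not to be disturbed.
- valve: Brass ball valve 90 long with a red lever, 64 high; origin on the bench below its middle. Bystander, not to be disturbed.

How it is judged:
By the outcome, as a careful person would: the job done as asked, in the order asked, and still so for the second after the job is handed in, with the robot touching nothing.
Of nipple0, nipple1, nipple2, nipple3 only 2 to 4 are there at a start; the rules pass over those that are not, and their reading is None.
At some moment in a run one of nipple0, nipple1, nipple2, nipple3 may be knocked a few centimetres aside while the robot is not near it.
It also fails if it takes over 210 s, if anything falls off the work surface, if the arm or the gripper's body presses on something with over 40 N, if the wrist force passes 120 N, or if a joint passes its speed limit or range.

## Working session

There is one attempt and no reset: what is moved stays moved. The work goes in short steps, Python scripts to look and compute and a tool call to move; the robot and the scene stay as the last step left them, time stands still between calls to the robot, and variables do not carry over. Pictures are saved under pics/ and viewed, at most 14 in all, crops included, and the job is handed in when it is done.

Besides the shell and the picture viewer there is one more tool, called after "Emit:" as name(argument=value, ...), one argument or row to a line, values as JSON. send_rows: Moves the arm, as the interface text tells. Its arguments: {"type":"object","properties":{"rows":{"type":"array"}},"required":["rows"]}

```bash
ls; mkdir -p pics; python3 - <<'E'
from plant import sensors,camera,camera_info,arm
import cv2,numpy as np
print(sensors.get_state(),arm.tcp_to_tips)
for n in("scene","top"):
    i=camera_info(n);print(n,i)
    cv2.imwrite(f"pics/{n}0.png",camera(n)[:,:,::-1])
E
```

```text
pics
{'time_s': 0.0, 'qpos': array([-1.40956081e+00,  2.59173666e-01,  2.07235716e-02,  1.33369411e+00,
        1.34855574e-06,  1.41819131e+00]), 'dq': array([ 0.00075405,  0.00107346,  0.00053583, -0.00036277, -0.00011441,
        0.00111529]), 'joint_efforts': array([ 2.28248631e-03, -5.55643809e+01,  3.44527495e+01,  1.36956037e-02,
       -2.42009964e-04, -1.51520891e-05]), 'tcp_pos': array([ 169.74299294, -522.8737337 ,  255.66118108]), 'tcp_rot': array([-3.10166141e+00, -4.90748216e-01,  7.01510665e-06]), 'wrist_force': array([-0.2791447 ,  0.50421361, -0.37081377]), 'torque': array([0.04223421, 0.02796824, 0.00321739]), 'finger_force': 0.0, 'gripper_width': 85.47548068491776} 25.0
scene {'K': array([[467.30126587,   0.        , 281.33048679],
       [  0.        , 467.30126587, 206.02823552],
       [  0.        ,   0.        ,   1.        ]]), 'position': array([1301.25553524,  159.47254348,  979.17629909]), 'rotation': array([0.52556654, 0.64162986, 1.68690081])}
top {'K': array([[428.33171775,   0.        , 276.6133429 ],
       [  0.        , 428.33171775, 214.33815015],
       [  0.        ,   0.        ,   1.        ]]), 'position': array([ 492.5555806 ,  -24.65699426, 1152.6569581 ]), 'rotation': array([ 0.03670998, -0.02685097, -1.58545392])}
```

View pics/top0.png

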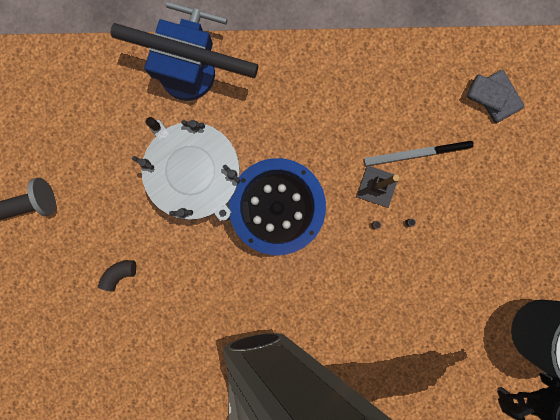

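View pics/scene0.png

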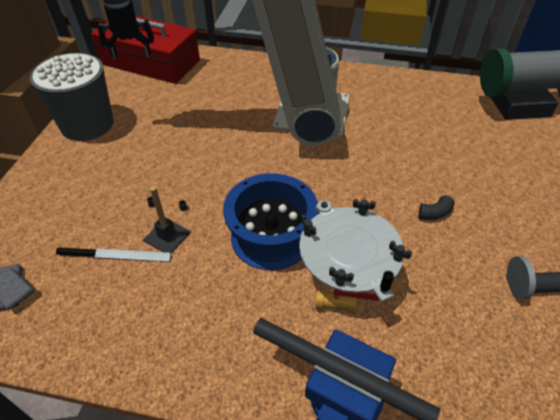

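```bash
cat > h.py <<'E'
from plant import sensors,camera,camera_info,arm,spotter
import cv2,numpy as np
from scipy.spatial.transform import Rotation as R
def ray(n,uv):
    i=camera_info(n);K=i["K"]
    d=np.linalg.inv(K)@np.array([uv[0],uv[1],1.]);d[1:]*=-1
    return np.array(i["position"]),R.from_rotvec(i["rotation"]).as_matrix()@d
def bp(n,uv,z):
    p,d=ray(n,uv);return p+d*(z-p[2])/d[2]
def pj(n,X):
    i=camera_info(n);K=i["K"];c=R.from_rotvec(i["rotation"]).as_matrix().T@(np.asarray(X,float)-i["position"]);
    return K[0,0]*c[0]/-c[2]+K[0,2],-K[1,1]*c[1]/-c[2]+K[1,2]
def tri(u1,u2):  # top, scene
    p,d=ray("top",u1);q,e=ray("scene",u2)
    s=np.linalg.lstsq(np.c_[d,-e],q-p,rcond=None)[0]
    a,b=p+d*s[0],q+e*s[1];return (a+b)/2,np.linalg.norm(a-b)
def st():
    s=sensors.get_state();x=R.from_rotvec(s["tcp_rot"]).as_matrix()[:,0]
    print("t%.1f"%s["time_s"],"tcp",s["tcp_pos"].round(1),"yaw %.1f"%np.degrees(np.arctan2(x[1],x[0])),"q",s["qpos"].round(2),"w %.1f F"%s["gripper_width"],s["wrist_force"].round(1));return s
E
python3 - <<'E'
from h import *
for cam in("top","scene"):
    for q in("bowl","socket","stick","nipple0","cover","cover_grip","ball0","bolt0","valve","elbow"):
        for d in spotter.recognise(cam,q):
            if d["conf"]>.3:
                r=np.array(d["rect"]);print(cam,q,round(d["conf"],2),r.round(0),((r[:2]+r[2:])/2).round(1))
E
python3 - <<'E'
import cv2
a=cv2.imread("pics/top0.png")[100:260,120:420];cv2.imwrite("pics/c.png",cv2.resize(a,(800,427),interpolation=cv2.INTER_CUBIC))
E
```

```text
top bowl 0.96 [133. 118. 325. 257.] [229.1 187.5]
top socket 0.74 [360. 167. 398. 208.] [378.8 187.7]
top socket 0.61 [ 98. 260. 135. 290.] [116.2 275.2]
top nipple0 0.67 [263. 187. 272. 194.] [267.5 190.6]
top nipple0 0.61 [404. 218. 414. 227.] [409.5 222.4]
top cover 0.71 [132. 117. 242. 220.] [187.2 168.8]
top cover 0.63 [134. 118. 323. 252.] [228.2 185. ]
top cover_grip 0.96 [132. 118. 239. 224.] [185.5 170.8]
top ball0 0.63 [252. 219. 260. 221.] [256.3 219.9]
top ball0 0.6 [277. 185. 285. 192.] [281.  188.4]
top ball0 0.59 [262. 187. 273. 194.] [267.5 190.6]
top ball0 0.59 [283. 220. 290. 232.] [286.4 225.6]
top ball0 0.53 [294. 215. 303. 220.] [298.6 217.7]
top ball0 0.42 [267. 224. 276. 230.] [271.7 227. ]
top bolt0 0.7 [134. 156. 155. 169.] [144.1 162.5]
top bolt0 0.63 [180. 120. 202. 132.] [190.9 125.7]
top bolt0 0.51 [168. 209. 193. 216.] [180.4 212.4]
top bolt0 0.46 [222. 165. 238. 183.] [229.8 174.2]
top elbow 0.7 [101. 261. 133. 294.] [116.8 277.5]
scene bowl 0.88 [224. 174. 413. 303.] [318.3 238.5]
scene socket 0.8 [142. 216. 190. 254.] [166.  235.2]
scene socket 0.59 [
[... 191 characters left out ...]
205.3]
scene cover 0.67 [301. 198. 412. 299.] [356.6 248.7]
scene cover_grip 0.58 [300. 200. 411. 304.] [355.6 251.8]
scene ball0 0.75 [314. 288. 380. 314.] [346.9 301.2]
scene ball0 0.47 [ 55. 245. 171. 262.] [113.  253.6]
scene ball0 0.44 [261. 200. 275. 215.] [267.8 207.3]
scene ball0 0.43 [280. 206. 285. 215.] [282.6 210.6]
scene ball0 0.39 [290. 212. 297. 221.] [293.4 216.6]
scene bolt0 0.64 [328. 268. 354. 289.] [340.6 278.3]
scene bolt0 0.61 [390. 247. 412. 260.] [400.5 253.6]
scene bolt0 0.47 [304. 216. 313. 238.] [308.2 227. ]
scene valve 0.64 [316. 288. 376. 314.] [346.1 301. ]
scene elbow 0.57 [415. 194. 454. 221.] [434.6 207.7]
scene elbow 0.33 [299. 200. 413. 301.] [356.  250.4]
```

View pics/c.png

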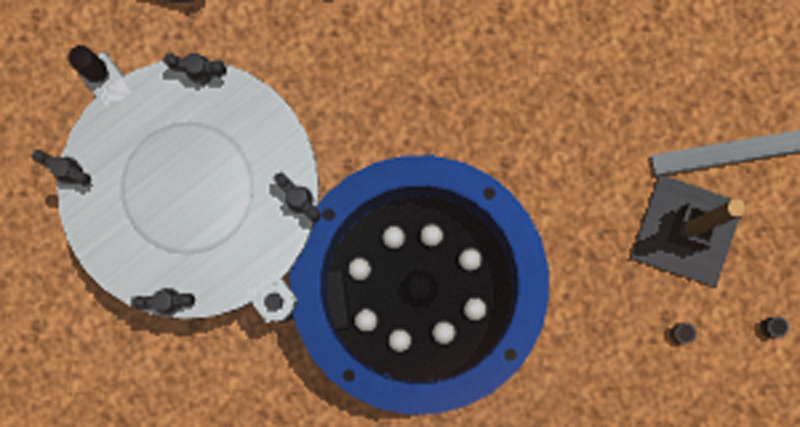

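```bash
python3 - <<'E'
from h import *
c=lambda x,y:(x/2.6667+120-.3,y/2.6667+100-.3)
H=[bp("top",c(*p),120)[:2] for p in((490,193),(511,355),(349,376),(329,214))]
print("holes",np.round(H,1),"ctr",np.mean(H,0).round(1),[round(float(np.linalg.norm(h-np.mean(H,0))),1) for h in H])
C=np.mean(H,0);print("hole ang",[round(float(np.degrees(np.arctan2(*(h-C)[::-1]))),1) for h in H])
im=cv2.imread("pics/top0.png").astype(int);b,g,r=im[:,:,0],im[:,:,1],im[:,:,2]
m=((b>110)&(b>r+70)).astype(np.uint8);m[:140]=0;
cn=max(cv2.findContours(m,0,1)[0],key=cv2.contourArea)[:,0]
P=np.array([bp("top",p,120)[:2] for p in cn.astype(float)])
P=P[P[:,1]<C[1]+40];P=P[np.abs(np.linalg.norm(P-C,axis=1)-118)<8]
A=np.linalg.lstsq(np.c_[2*P,np.ones(len(P))],(P**2).sum(1),rcond=None)[0];print("flange",A[:2].round(1),np.sqrt(A[2]+A[0]**2+A[1]**2).round(1),len(P))
for n,p,z in(("pivot",(274,301),131),("cover",(187.5,188),131),("handle",(84,56),193),("nipA",(682,332),25),("nipB",(775,326),25),("sticktop",(737,208),186),("plate",(688,231),6)):
    print(n,bp("top",c(*p),z).round(1))
bl=[bp("top",c(*p),61)[:2] for p in((394,237),(432,235),(470,259),(476,309),(443,332),(400,340),(366,320),(359,268))]
print("balls",[(round(float(np.linalg.norm(x-C))),round(float(np.degrees(np.arctan2(*(x-C)[::-1]))))) for x in bl])
print(tri((396.1,177.7),(155,189)))
for n,a in(("nip",(376,225)),):print(pj("scene",bp("top",a,25)))
E
```

```text
holes [[ 635.8  -85. ]
 [ 488.5 -101.4]
 [ 471.8   45.1]
 [ 618.9   61.5]] ctr [553.7 -19.9] [104.7, 104.3, 104.7, 104.3]
hole ang [-38.4, -128.7, 141.6, 51.3]
flange [554.8 -19.7] 115.0 169
pivot [540.  110.8 131. ]
cover [643.  187.7 131. ]
handle [748.  262.2 193. ]
nipA [ 508.3 -277.3   25. ]
nipB [ 512.9 -368.9   25. ]
sticktop [ 610.5 -290.3  186. ]
plate [ 610.1 -290.     6. ]
balls [(55, 26), (52, -14), (55, -61), (57, -112), (48, -153), (53, 158), (60, 120), (62, 71)]
(array([ 610.53153113, -289.5742763 ,  179.90343247]), np.float64(5.026064817971439))
(np.float64(183.31451794305724), np.float64(201.6361396018728))
```

```bash
cat >> h.py <<'E'
def plan(tg,w=0):
    """tg: list of (x,y,z,yaw_deg,closure,nrows); linear interpolation, prints calls of 8 rows"""
    s=st();p=s["tcp_pos"].copy();x=R.from_rotvec(s["tcp_rot"]).as_matrix()[:,0];yw=np.degrees(np.arctan2(x[1],x[0]))
    L=[]
    a=np.r_[p,yw];
    for t in tg:
        b=np.array(t[:4],float);b[3]=a[3]+(b[3]-a[3]+180)%360-180;n=t[5]
        L+=[(a+(b-a)*k/n,t[4]) for k in range(1,n+1)]
        d=np.abs(b-a)/n
        if np.linalg.norm(d[:3])>40 or d[3]>7.1:print("FAST",t,d)
        a=b
    while len(L)%8:L.append(L[-1])
    f=np.r_[p,yw]
    for k in range(0,len(L),8):
        c,sn=np.cos(np.radians(f[3])),np.sin(np.radians(f[3]));M=np.array([[c,sn,0],[sn,-c,0],[0,0,-1]])
        out=[]
        for q,g in L[k:k+8]:
            v=(M@(q[:3]-f[:3])/1000).round(3);th=round(-(q[3]-f[3])/180,3)
            out.append([*[float(i)+0 for i in v],0,0,th,g])
        f=np.r_[f[:3]+M.T@v*1000,f[3]-th*180]
        print("["+",".join("["+",".join("%g"%i for i in r)+"]" for r in out)+"]")
E
python3 - <<'E'
from h import *
plan([(350,-440,180,60,.45,9),(513,-369,110,90,.45,7),(513,-369,29,90,.45,6),(513,-369,29,90,1,4),(513,-369,29,90,1,6)])
E
```

```text
t1.1 tcp [ 169.8 -523.1  256.3] yaw 18.0 q [-1.41  0.26  0.02  1.33  0.    1.42] w 85.5 F [-0.   0.1 -0.1]
[[0.022,-0.003,0.008,0,0,-0.026,0.45],[0.044,-0.005,0.017,0,0,-0.052,0.45],[0.066,-0.008,0.025,0,0,-0.078,0.45],[0.088,-0.01,0.034,0,0,-0.104,0.45],[0.109,-0.013,0.042,0,0,-0.13,0.45],[0.131,-0.016,0.051,0,0,-0.156,0.45],[0.153,-0.018,0.059,0,0,-0.182,0.45],[0.175,-0.021,0.068,0,0,-0.208,0.45]]
[[0.019,0.011,0.008,0,0,-0.025,0.45],[0.041,0.025,0.018,0,0,-0.049,0.45],[0.062,0.038,0.028,0,0,-0.073,0.45],[0.084,0.052,0.038,0,0,-0.097,0.45],[0.105,0.065,0.048,0,0,-0.121,0.45],[0.127,0.079,0.058,0,0,-0.144,0.45],[0.148,0.092,0.068,0,0,-0.168,0.45],[0.17,0.105,0.078,0,0,-0.192,0.45]]
[[0,0,0.014,0,0,-0,0.45],[0,0,0.027,0,0,-0,0.45],[0,0,0.041,0,0,-0,0.45],[0,0,0.054,0,0,-0,0.45],[0,0,0.068,0,0,-0,0.45],[0,0,0.081,0,0,-0,0.45],[0,0,0.081,0,0,-0,1],[0,0,0.081,0,0,-0,1]]
[[0,0,0,0,0,-0,1],[0,0,0,0,0,-0,1],[0,0,0,0,0,-0,1],[0,0,0,0,0,-0,1],[0,0,0,0,0,-0,1],[0,0,0,0,0,-0,1],[0,0,0,0,0,-0,1],[0,0,0,0,0,-0,1]]
```

Emit:
send_rows(
  rows=[
    [0.022,-0.003,0.008,0,0,-0.026,0.45],
    [0.044,-0.005,0.017,0,0,-0.052,0.45],
    [0.066,-0.008,0.025,0,0,-0.078,0.45],
    [0.088,-0.01,0.034,0,0,-0.104,0.45],
    [0.109,-0.013,0.042,0,0,-0.13,0.45],
    [0.131,-0.016,0.051,0,0,-0.156,0.45],
    [0.153,-0.018,0.059,0,0,-0.182,0.45],
    [0.175,-0.021,0.068,0,0,-0.208,0.45],
  ],
)

```text
time_s: 1.77
tcp_pos: [330.7, -448.7, 188.0]
tcp_rot: [2.778, 1.466, -0.0]
wrist_force: [0.3, -0.2, -0.4]
gripper_width: 46.8
finger_force: 0.0
```

Emit:
send_rows(
  rows=[
    [0.019,0.011,0.008,0,0,-0.025,0.45],
    [0.041,0.025,0.018,0,0,-0.049,0.45],
    [0.062,0.038,0.028,0,0,-0.073,0.45],
    [0.084,0.052,0.038,0,0,-0.097,0.45],
    [0.105,0.065,0.048,0,0,-0.121,0.45],
    [0.127,0.079,0.058,0,0,-0.144,0.45],
    [0.148,0.092,0.068,0,0,-0.168,0.45],
    [0.17,0.105,0.078,0,0,-0.192,0.45],
  ],
)

```text
time_s: 2.43
tcp_pos: [513.8, -368.2, 109.8]
tcp_rot: [2.218, 2.225, -0.0]
wrist_force: [-0.1, -0.8, -0.8]
gripper_width: 47.2
finger_force: 0.0
```

```bash
python3 - <<'E'
from h import *
plan([(513,-369,29,90,.45,6),(513,-369,29,90,1,10)])
for c in("top","scene"):cv2.imwrite(f"pics/{c}1.png",camera(c)[:,:,::-1])
a=np.hstack([cv2.imread("pics/top1.png")[150:420,300:560],cv2.imread("pics/scene1.png")[0:270,0:260]]);cv2.imwrite("pics/c1.png",cv2.resize(a,None,fx=1.5,fy=1.5))
E
```

```text
t2.4 tcp [ 513.8 -368.2  109.8] yaw 90.2 q [-0.75  0.47 -0.04  1.06 -0.    0.81] w 47.2 F [-0.1 -0.8 -0.8]
[[0,0,0.013,0,0,0,0.45],[0,0,0.027,0,0,0,0.45],[0,0,0.04,0,0,0.001,0.45],[-0.001,-0.001,0.054,0,0,0.001,0.45],[-0.001,-0.001,0.067,0,0,0.001,0.45],[-0.001,-0.001,0.081,0,0,0.001,0.45],[-0.001,-0.001,0.081,0,0,0.001,1],[-0.001,-0.001,0.081,0,0,0.001,1]]
[[0,0,0,0,0,0,1],[0,0,0,0,0,0,1],[0,0,0,0,0,0,1],[0,0,0,0,0,0,1],[0,0,0,0,0,0,1],[0,0,0,0,0,0,1],[0,0,0,0,0,0,1],[0,0,0,0,0,0,1]]
```

View pics/c1.png

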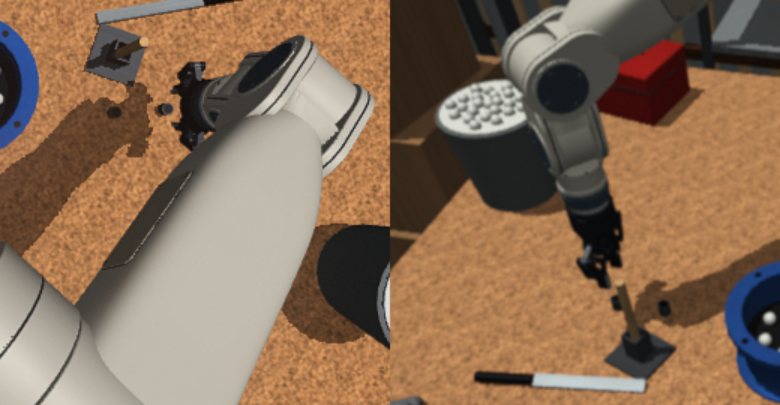

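```bash
python3 - <<'E'
from h import *
for z in(25,85,110,150):print(z,np.round(pj("top",(513.8,-368.2,z)),1),np.round(pj("scene",(513.8,-368.2,z)),1))
print("B scene->", bp("scene",((617-390)/1.5,302/1.5),12),"A",bp("scene",((663-390)/1.5,308/1.5),12))
E
```

```text
25 [410.  221.6] [151.7 198.8]
85 [417.4 221. ] [147.1 183.6]
110 [420.7 220.8] [145.1 176.9]
150 [426.3 220.4] [141.7 165.8]
B scene-> [ 512.51359698 -372.57814525   12.        ] A [ 509.30427868 -283.54261986   12.        ]
```

Emit:
send_rows(
  rows=[
    [0,0,0.013,0,0,0,0.45],
    [0,0,0.027,0,0,0,0.45],
    [0,0,0.04,0,0,0,0.45],
    [-0.001,-0.001,0.054,0,0,0,0.45],
    [-0.001,-0.001,0.067,0,0,0,0.45],
    [-0.001,-0.001,0.081,0,0,0,0.45],
    [-0.001,-0.001,0.081,0,0,0,1],
    [-0.001,-0.001,0.081,0,0,0,1],
  ],
)

```text
time_s: 3.2
tcp_pos: [511.1, -369.9, 29.1]
tcp_rot: [-2.222, -2.219, 0.0]
wrist_force: [-0.1, 0.7, 0.5]
gripper_width: 23.9
finger_force: 0.0
```

Emit:
send_rows(
  rows=[
    [0,0,0,0,0,0,1],
    [0,0,0,0,0,0,1],
    [0,0,0,0,0,0,1],
    [0,0,0,0,0,0,1],
    [0,0,0,0,0,0,1],
    [0,0,0,0,0,0,1],
    [0,0,0,0,0,0,1],
    [0,0,0,0,0,0,1],
  ],
)

```text
time_s: 3.87
tcp_pos: [511.8, -369.9, 29.6]
tcp_rot: [2.221, 2.221, -0.0]
wrist_force: [-1.3, 0.3, 4.3]
gripper_width: 19.1
finger_force: 58.9
```

```bash
python3 - <<'E'
from h import *
plan([(513,-369,190,90,1,8),(556,-75,190,90,1,14),(556,-75,112,90,1,6),(556,-75,112,90,.55,6),(556,-75,190,90,.55,6),(508,-277,110,100,.45,8),])
E
```

```text
t3.9 tcp [ 511.8 -369.9   29.6] yaw 90.0 q [-0.76  0.54 -0.15  0.89 -0.    0.81] w 19.1 F [-1.3  0.3  4.3]
[[0,0,-0.02,0,0,-0,1],[0,0,-0.04,0,0,-0,1],[0,0,-0.06,0,0,-0,1],[0,0.001,-0.08,0,0,-0,1],[0.001,0.001,-0.1,0,0,-0,1],[0.001,0.001,-0.12,0,0,-0,1],[0.001,0.001,-0.14,0,0,-0,1],[0.001,0.001,-0.16,0,0,-0,1]]
[[0.021,0.003,0,0,0,-0,1],[0.042,0.006,0,0,0,-0,1],[0.063,0.009,0,0,0,-0,1],[0.084,0.012,0,0,0,-0,1],[0.105,0.016,0,0,0,-0,1],[0.126,0.019,0,0,0,-0,1],[0.147,0.022,0,0,0,-0,1],[0.168,0.025,0,0,0,-0,1]]
[[0.021,0.003,0,0,0,-0,1],[0.042,0.006,0,0,0,-0,1],[0.063,0.009,0,0,0,-0,1],[0.084,0.012,0,0,0,-0,1],[0.105,0.015,0,0,0,-0,1],[0.126,0.018,0,0,0,-0,1],[0.126,0.018,0.013,0,0,-0,1],[0.126,0.018,0.026,0,0,-0,1]]
[[0,0,0.013,0,0,-0,1],[0,0,0.026,0,0,-0,1],[0,0,0.039,0,0,-0,1],[0,0,0.052,0,0,-0,1],[0,0,0.052,0,0,-0,0.55],[0,0,0.052,0,0,-0,0.55],[0,0,0.052,0,0,-0,0.55],[0,0,0.052,0,0,-0,0.55]]
[[0,0,0,0,0,-0,0.55],[0,0,0,0,0,-0,0.55],[0,0,-0.013,0,0,-0,0.55],[0,0,-0.026,0,0,-0,0.55],[0,0,-0.039,0,0,-0,0.55],[0,0,-0.052,0,0,-0,0.55],[0,0,-0.065,0,0,-0,0.55],[0,0,-0.078,0,0,-0,0.55]]
[[-0.025,-0.006,0.01,0,0,-0.007,0.45],[-0.051,-0.012,0.02,0,0,-0.014,0.45],[-0.076,-0.018,0.03,0,0,-0.021,0.45],[-0.101,-0.024,0.04,0,0,-0.028,0.45],[-0.126,-0.03,0.05,0,0,-0.035,0.45],[-0.152,-0.036,0.06,0,0,-0.042,0.45],[-0.177,-0.042,0.07,0,0,-0.049,0.45],[-0.202,-0.048,0.08,0,0,-0.056,0.45]]
```

Emit:
send_rows(
  rows=[
    [0,0,-0.02,0,0,0,1],
    [0,0,-0.04,0,0,0,1],
    [0,0,-0.06,0,0,0,1],
    [0,0.001,-0.08,0,0,0,1],
    [0.001,0.001,-0.1,0,0,0,1],
    [0.001,0.001,-0.12,0,0,0,1],
    [0.001,0.001,-0.14,0,0,0,1],
    [0.001,0.001,-0.16,0,0,0,1],
  ],
)

```text
time_s: 4.53
tcp_pos: [512.5, -368.6, 190.1]
tcp_rot: [-2.222, -2.221, 0.0]
wrist_force: [-0.4, -0.0, 0.2]
gripper_width: 19.2
finger_force: 58.7
```

Emit:
send_rows(
  rows=[
    [0.021,0.003,0,0,0,0,1],
    [0.042,0.006,0,0,0,0,1],
    [0.063,0.009,0,0,0,0,1],
    [0.084,0.012,0,0,0,0,1],
    [0.105,0.016,0,0,0,0,1],
    [0.126,0.019,0,0,0,0,1],
    [0.147,0.022,0,0,0,0,1],
    [0.168,0.025,0,0,0,0,1],
  ],
)

```text
time_s: 5.2
tcp_pos: [537.7, -199.7, 189.2]
tcp_rot: [-2.222, -2.221, 0.0]
wrist_force: [0.9, -0.3, -1.0]
gripper_width: 19.0
finger_force: 58.7
```

Emit:
send_rows(
  rows=[
    [0.021,0.003,0,0,0,0,1],
    [0.042,0.006,0,0,0,0,1],
    [0.063,0.009,0,0,0,0,1],
    [0.084,0.012,0,0,0,0,1],
    [0.105,0.015,0,0,0,0,1],
    [0.126,0.018,0,0,0,0,1],
    [0.126,0.018,0.013,0,0,0,1],
    [0.126,0.018,0.026,0,0,0,1],
  ],
)

```text
time_s: 5.87
tcp_pos: [556.2, -73.5, 163.6]
tcp_rot: [2.218, 2.222, 0.001]
wrist_force: [-0.1, 0.1, -0.0]
gripper_width: 19.5
finger_force: 58.7
```

Emit:
send_rows(
  rows=[
    [0,0,0.013,0,0,0,1],
    [0,0,0.026,0,0,0,1],
    [0,0,0.039,0,0,0,1],
    [0,0,0.052,0,0,0,1],
    [0,0,0.052,0,0,0,1],
    [0,0,0.052,0,0,0,0.55],
    [0,0,0.052,0,0,0,0.55],
    [0,0,0.052,0,0,0,0.55],
  ],
)

```text
time_s: 6.53
tcp_pos: [556.2, -74.9, 112.2]
tcp_rot: [2.221, 2.22, 0.001]
wrist_force: [0.4, -0.4, 0.2]
gripper_width: 38.4
finger_force: 0.0
```

Emit:
send_rows(
  rows=[
    [0,0,0,0,0,0,0.55],
    [0,0,0,0,0,0,0.55],
    [0,0,-0.013,0,0,0,0.55],
    [0,0,-0.026,0,0,0,0.55],
    [0,0,-0.039,0,0,0,0.55],
    [0,0,-0.052,0,0,0,0.55],
    [0,0,-0.065,0,0,0,0.55],
    [0,0,-0.078,0,0,0,0.55],
  ],
)

```text
time_s: 7.2
tcp_pos: [555.8, -74.8, 190.3]
tcp_rot: [2.221, 2.221, 0.0]
wrist_force: [0.4, 0.3, 0.6]
gripper_width: 38.2
finger_force: 0.0
```

```bash
python3 - <<'E'
from h import *
st()
for c in("top","scene"):cv2.imwrite(f"pics/{c}2.png",camera(c)[:,:,::-1])
for c in("top","scene"):
  for d in spotter.recognise(c,"nipple0"):
    r=np.array(d["rect"]);m=(r[:2]+r[2:])/2;print(c,round(d["conf"],2),r.round(0),bp(c,m,20 if c=="top" else 12).round(0))
a=np.hstack([cv2.imread("pics/top2.png")[130:330,220:490],cv2.imread("pics/scene2.png")[130:330,90:360]]);cv2.imwrite("pics/c2.png",cv2.resize(a,None,fx=1.48,fy=1.48))
E
```

```text
t7.2 tcp [555.8 -74.8 190.3] yaw 90.0 q [-0.28  0.3  -0.09  1.18  0.    1.29] w 38.2 F [0.4 0.3 0.6]
top 0.53 [371. 220. 381. 228.] [ 509. -279.   20.]
scene 0.62 [178. 199. 185. 211.] [ 508. -286.   12.]
```

View pics/c2.png

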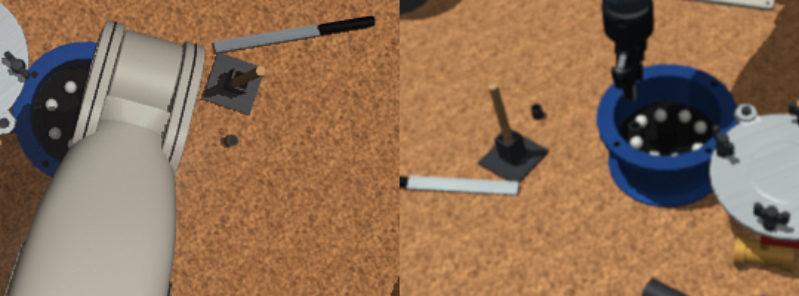

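```bash
python3 - <<'E'
from h import *
plan([(508.5,-279,140,110,.45,8),(508.5,-279,29,110,.45,7),(508.5,-279,29,110,1,9),(508.5,-279,190,110,1,8),(499,-25,190,180,1,12),(499,-25,112,180,1,6),(499,-25,112,180,1,1),(499,-25,112,180,.55,5),(499,-25,190,180,.55,6),(499,-200,200,180,.3,8)])
E
```

```text
t7.4 tcp [555.8 -74.8 189.2] yaw 90.0 q [-0.28  0.3  -0.09  1.18  0.    1.29] w 38.7 F [-1.2 -0.2 -0.8]
[[-0.026,-0.006,0.006,0,0,-0.014,0.45],[-0.051,-0.012,0.012,0,0,-0.028,0.45],[-0.077,-0.018,0.018,0,0,-0.042,0.45],[-0.102,-0.024,0.025,0,0,-0.056,0.45],[-0.128,-0.03,0.031,0,0,-0.07,0.45],[-0.153,-0.035,0.037,0,0,-0.083,0.45],[-0.179,-0.041,0.043,0,0,-0.097,0.45],[-0.204,-0.047,0.049,0,0,-0.111,0.45]]
[[0,0,0.016,0,0,-0,0.45],[0,0,0.032,0,0,-0,0.45],[0,0,0.048,0,0,-0,0.45],[0,0,0.064,0,0,-0,0.45],[0,0,0.079,0,0,-0,0.45],[0,0,0.095,0,0,-0,0.45],[0,0,0.111,0,0,-0,0.45],[0,0,0.111,0,0,-0,1]]
[[0,0,0,0,0,-0,1],[0,0,0,0,0,-0,1],[0,0,0,0,0,-0,1],[0,0,0,0,0,-0,1],[0,0,0,0,0,-0,1],[0,0,0,0,0,-0,1],[0,0,0,0,0,-0,1],[0,0,0,0,0,-0,1]]
[[0,0,-0.02,0,0,-0,1],[0,0,-0.04,0,0,-0,1],[0,0,-0.06,0,0,-0,1],[0,0,-0.08,0,0,-0,1],[0,0,-0.1,0,0,-0,1],[0,0,-0.121,0,0,-0,1],[0,0,-0.141,0,0,-0,1],[0,0,-0.161,0,0,-0,1]]
[[0.02,0.006,0,0,0,-0.033,1],[0.04,0.013,0,0,0,-0.065,1],[0.06,0.019,0,0,0,-0.097,1],[0.081,0.026,0,0,0,-0.13,1],[0.101,0.032,0,0,0,-0.162,1],[0.121,0.039,0,0,0,-0.195,1],[0.141,0.045,0,0,0,-
[... 210 characters left out ...]
0.13,1],[0.037,0.076,0.039,0,0,-0.13,1],[0.037,0.076,0.052,0,0,-0.13,1]]
[[0,0,0.013,0,0,-0,1],[0,0,0.026,0,0,-0,1],[0,0,0.026,0,0,-0,1],[0,0,0.026,0,0,-0,0.55],[0,0,0.026,0,0,-0,0.55],[0,0,0.026,0,0,-0,0.55],[0,0,0.026,0,0,-0,0.55],[0,0,0.026,0,0,-0,0.55]]
[[0,0,-0.013,0,0,-0,0.55],[0,0,-0.026,0,0,-0,0.55],[0,0,-0.039,0,0,-0,0.55],[0,0,-0.052,0,0,-0,0.55],[0,0,-0.065,0,0,-0,0.55],[0,0,-0.078,0,0,-0,0.55],[0,-0.022,-0.079,0,0,-0,0.3],[0,-0.044,-0.08,0,0,-0,0.3]]
[[0,-0.021,-0.002,0,0,-0,0.3],[0,-0.043,-0.003,0,0,-0,0.3],[0,-0.065,-0.004,0,0,-0,0.3],[0,-0.087,-0.005,0,0,-0,0.3],[0,-0.109,-0.007,0,0,-0,0.3],[0,-0.131,-0.008,0,0,-0,0.3],[0,-0.131,-0.008,0,0,-0,0.3],[0,-0.131,-0.008,0,0,-0,0.3]]
```

Emit:
send_rows(
  rows=[
    [-0.026,-0.006,0.006,0,0,-0.014,0.45],
    [-0.051,-0.012,0.012,0,0,-0.028,0.45],
    [-0.077,-0.018,0.018,0,0,-0.042,0.45],
    [-0.102,-0.024,0.025,0,0,-0.056,0.45],
    [-0.128,-0.03,0.031,0,0,-0.07,0.45],
    [-0.153,-0.035,0.037,0,0,-0.083,0.45],
    [-0.179,-0.041,0.043,0,0,-0.097,0.45],
    [-0.204,-0.047,0.049,0,0,-0.111,0.45],
  ],
)

```text
time_s: 8.07
tcp_pos: [507.9, -279.8, 138.8]
tcp_rot: [-1.799, -2.573, -0.0]
wrist_force: [0.0, 0.4, 0.7]
gripper_width: 47.2
finger_force: 0.0
```

Emit:
send_rows(
  rows=[
    [0,0,0.016,0,0,0,0.45],
    [0,0,0.032,0,0,0,0.45],
    [0,0,0.048,0,0,0,0.45],
    [0,0,0.064,0,0,0,0.45],
    [0,0,0.079,0,0,0,0.45],
    [0,0,0.095,0,0,0,0.45],
    [0,0,0.111,0,0,0,0.45],
    [0,0,0.111,0,0,0,1],
  ],
)

```text
time_s: 8.73
tcp_pos: [506.8, -277.4, 25.5]
tcp_rot: [-1.8, -2.568, -0.0]
wrist_force: [-0.6, 0.5, -1.0]
gripper_width: 36.1
finger_force: 0.0
```

Emit:
send_rows(
  rows=[
    [0,0,0,0,0,0,1],
    [0,0,0,0,0,0,1],
    [0,0,0,0,0,0,1],
    [0,0,0,0,0,0,1],
    [0,0,0,0,0,0,1],
    [0,0,0,0,0,0,1],
    [0,0,0,0,0,0,1],
    [0,0,0,0,0,0,1],
  ],
)

```text
time_s: 9.4
tcp_pos: [508.7, -278.8, 29.5]
tcp_rot: [1.803, 2.573, 0.0]
wrist_force: [0.3, -0.3, -0.8]
gripper_width: 19.2
finger_force: 58.6
```

Emit:
send_rows(
  rows=[
    [0,0,-0.02,0,0,0,1],
    [0,0,-0.04,0,0,0,1],
    [0,0,-0.06,0,0,0,1],
    [0,0,-0.08,0,0,0,1],
    [0,0,-0.1,0,0,0,1],
    [0,0,-0.121,0,0,0,1],
    [0,0,-0.141,0,0,0,1],
    [0,0,-0.161,0,0,0,1],
  ],
)

```text
time_s: 10.07
tcp_pos: [508.6, -278.7, 191.4]
tcp_rot: [1.803, 2.573, 0.0]
wrist_force: [-0.1, 0.6, 0.1]
gripper_width: 19.6
finger_force: 58.7
```

Emit:
send_rows(
  rows=[
    [0.02,0.006,0,0,0,-0.033,1],
    [0.04,0.013,0,0,0,-0.065,1],
    [0.06,0.019,0,0,0,-0.097,1],
    [0.081,0.026,0,0,0,-0.13,1],
    [0.101,0.032,0,0,0,-0.162,1],
    [0.121,0.039,0,0,0,-0.195,1],
    [0.141,0.045,0,0,0,-0.227,1],
    [0.161,0.052,0,0,0,-0.259,1],
  ],
)

```text
time_s: 10.73
tcp_pos: [502.3, -108.7, 190.3]
tcp_rot: [0.63, 3.078, -0.0]
wrist_force: [0.9, 0.4, -0.5]
gripper_width: 19.2
finger_force: 58.7
```

Emit:
send_rows(
  rows=[
    [0.01,0.019,0,0,0,-0.033,1],
    [0.019,0.038,0,0,0,-0.065,1],
    [0.028,0.057,0,0,0,-0.098,1],
    [0.037,0.076,0,0,0,-0.13,1],
    [0.037,0.076,0.013,0,0,-0.13,1],
    [0.037,0.076,0.026,0,0,-0.13,1],
    [0.037,0.076,0.039,0,0,-0.13,1],
    [0.037,0.076,0.052,0,0,-0.13,1],
  ],
)

```text
time_s: 11.4
tcp_pos: [498.8, -25.0, 137.9]
tcp_rot: [-0.0, 3.141, -0.0]
wrist_force: [0.3, 0.1, 0.0]
gripper_width: 19.0
finger_force: 58.8
```

Emit:
send_rows(
  rows=[
    [0,0,0.013,0,0,0,1],
    [0,0,0.026,0,0,0,1],
    [0,0,0.026,0,0,0,1],
    [0,0,0.026,0,0,0,0.55],
    [0,0,0.026,0,0,0,0.55],
    [0,0,0.026,0,0,0,0.55],
    [0,0,0.026,0,0,0,0.55],
    [0,0,0.026,0,0,0,0.55],
  ],
)

```text
time_s: 12.07
tcp_pos: [499.2, -25.3, 112.9]
tcp_rot: [0.001, 3.141, -0.0]
wrist_force: [0.4, 0.0, -0.7]
gripper_width: 38.4
finger_force: 0.0
```

Emit:
send_rows(
  rows=[
    [0,0,-0.013,0,0,0,0.55],
    [0,0,-0.026,0,0,0,0.55],
    [0,0,-0.039,0,0,0,0.55],
    [0,0,-0.052,0,0,0,0.55],
    [0,0,-0.065,0,0,0,0.55],
    [0,0,-0.078,0,0,0,0.55],
    [0,-0.022,-0.079,0,0,0,0.3],
    [0,-0.044,-0.08,0,0,0,0.3],
  ],
)

```text
time_s: 12.73
tcp_pos: [499.3, -69.2, 193.6]
tcp_rot: [-0.003, 3.139, -0.001]
wrist_force: [0.8, -0.0, -0.8]
gripper_width: 59.3
finger_force: 0.0
```

Emit:
send_rows(
  rows=[
    [0,-0.021,-0.002,0,0,0,0.3],
    [0,-0.043,-0.003,0,0,0,0.3],
    [0,-0.065,-0.004,0,0,0,0.3],
    [0,-0.087,-0.005,0,0,0,0.3],
    [0,-0.109,-0.007,0,0,0,0.3],
    [0,-0.131,-0.008,0,0,0,0.3],
    [0,-0.16,-0.01,0,0,0,0.3],
    [0,-0.16,-0.01,0,0,0,0.3],
  ],
)

```text
time_s: 13.4
tcp_pos: [499.1, -233.3, 202.6]
tcp_rot: [0.005, 3.141, -0.003]
wrist_force: [0.2, 0.7, 0.5]
gripper_width: 59.7
finger_force: 0.0
```

```bash
python3 - <<'E'
from h import *
st()
for c in("top","scene"):cv2.imwrite(f"pics/{c}3.png",camera(c)[:,:,::-1])
for c in("top","scene"):
  for d in spotter.recognise(c,"nipple0"):
    r=np.array(d["rect"]);m=(r[:2]+r[2:])/2;print(c,round(d["conf"],2),r.round(0),bp(c,m,20 if c=="top" else 12).round(0))
a=np.hstack([cv2.imread("pics/top3.png")[130:310,210:410],cv2.imread("pics/scene3.png")[130:310,140:340]]);cv2.imwrite("pics/c3.png",cv2.resize(a,None,fx=2,fy=2,interpolation=cv2.INTER_CUBIC))
E
```

```text
t13.4 tcp [ 499.1 -233.3  202.6] yaw 179.8 q [-0.59  0.28 -0.09  1.2  -0.   -0.59] w 59.7 F [0.2 0.7 0.5]
top 0.51 [274. 232. 283. 243.] [477. -21.  20.]
top 0.42 [293. 204. 305. 209.] [558. -77.  20.]
top 0.35 [250. 217. 257. 224.] [524.  44.  20.]
scene 0.41 [271. 194. 277. 209.] [442. -37.  12.]
```

View pics/c3.png

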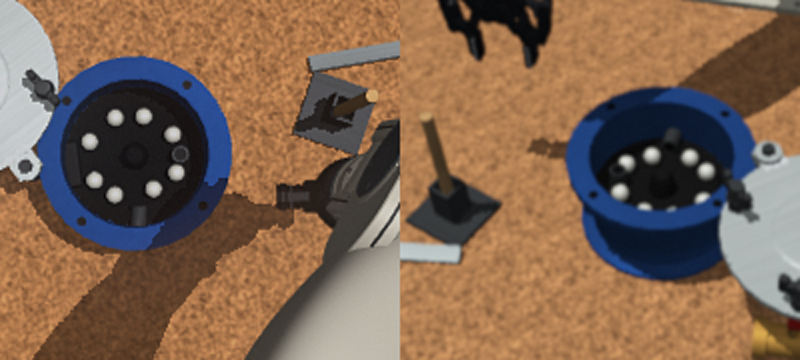

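```bash
python3 - <<'E'
from h import *
plan([(530,-250,240,180,.3,4),(610.5,-290,240,180,.3,4),(610.5,-290,156,180,.3,7),(610.5,-290,156,180,1,9)])
E
```

```text
t13.6 tcp [ 498.6 -228.7  202.3] yaw 180.0 q [-0.58  0.28 -0.09  1.2   0.   -0.58] w 60.1 F [-1.  -0.4 -0.3]
[[-0.008,-0.005,-0.009,0,0,-0,0.3],[-0.016,-0.011,-0.019,0,0,-0,0.3],[-0.024,-0.016,-0.028,0,0,-0,0.3],[-0.031,-0.021,-0.038,0,0,-0,0.3],[-0.051,-0.031,-0.038,0,0,-0,0.3],[-0.072,-0.041,-0.038,0,0,-0,0.3],[-0.092,-0.051,-0.038,0,0,-0,0.3],[-0.112,-0.061,-0.038,0,0,-0,0.3]]
[[0,0,0.012,0,0,-0,0.3],[0,0,0.024,0,0,-0,0.3],[0,0,0.036,0,0,-0,0.3],[0,0,0.048,0,0,-0,0.3],[0,0,0.06,0,0,-0,0.3],[0,0,0.072,0,0,-0,0.3],[0,0,0.084,0,0,-0,0.3],[0,0,0.084,0,0,-0,1]]
[[0,0,0,0,0,-0,1],[0,0,0,0,0,-0,1],[0,0,0,0,0,-0,1],[0,0,0,0,0,-0,1],[0,0,0,0,0,-0,1],[0,0,0,0,0,-0,1],[0,0,0,0,0,-0,1],[0,0,0,0,0,-0,1]]
```

Emit:
send_rows(
  rows=[
    [-0.008,-0.005,-0.009,0,0,0,0.3],
    [-0.016,-0.011,-0.019,0,0,0,0.3],
    [-0.024,-0.016,-0.028,0,0,0,0.3],
    [-0.031,-0.021,-0.038,0,0,0,0.3],
    [-0.051,-0.031,-0.038,0,0,0,0.3],
    [-0.072,-0.041,-0.038,0,0,0,0.3],
    [-0.092,-0.051,-0.038,0,0,0,0.3],
    [-0.112,-0.061,-0.038,0,0,0,0.3],
  ],
)

```text
time_s: 14.27
tcp_pos: [611.9, -289.1, 240.7]
tcp_rot: [-0.002, 3.141, -0.0]
wrist_force: [-0.0, -0.4, 0.4]
gripper_width: 59.8
finger_force: 0.0
```

Emit:
send_rows(
  rows=[
    [0,0,0.012,0,0,0,0.3],
    [0,0,0.024,0,0,0,0.3],
    [0,0,0.036,0,0,0,0.3],
    [0,0,0.048,0,0,0,0.3],
    [0,0,0.06,0,0,0,0.3],
    [0,0,0.072,0,0,0,0.3],
    [0,0,0.084,0,0,0,0.3],
    [0,0,0.084,0,0,0,0.3],
  ],
)

```text
time_s: 14.93
tcp_pos: [610.2, -288.3, 154.0]
tcp_rot: [0.002, -3.138, -0.003]
wrist_force: [-0.7, 0.4, -0.1]
gripper_width: 59.9
finger_force: 0.0
```

Emit:
send_rows(
  rows=[
    [0,0,0,0,0,0,1],
    [0,0,0,0,0,0,1],
    [0,0,0,0,0,0,1],
    [0,0,0,0,0,0,1],
    [0,0,0,0,0,0,1],
    [0,0,0,0,0,0,1],
    [0,0,0,0,0,0,1],
    [0,0,0,0,0,0,1],
  ],
)

```text
time_s: 15.6
tcp_pos: [611.1, -290.4, 157.4]
tcp_rot: [0.001, 3.14, -0.001]
wrist_force: [0.0, 0.9, 6.9]
gripper_width: 14.7
finger_force: 58.5
```

```bash
python3 - <<'E'
from h import *
C=np.array([554,-19.8])
def c(r,a):return C+r*np.array([np.cos(np.radians(a)),np.sin(np.radians(a))])
T=[(610.5,-290,290,180,1,9),(*c(38,6),290,180,1,14),(*c(38,6),206,180,1,9)]
plan(T)
E
```

```text
t15.6 tcp [ 611.1 -290.4  157.4] yaw 180.0 q [-0.57  0.51  0.16  1.22  0.   -0.57] w 14.7 F [0.  0.9 6.9]
[[0,0,-0.015,0,0,-0,1],[0,0,-0.029,0,0,-0,1],[0,0,-0.044,0,0,-0,1],[0,0,-0.059,0,0,-0,1],[0,0,-0.074,0,0,-0,1],[0,0,-0.088,0,0,-0,1],[0.001,0,-0.103,0,0,-0,1],[0.001,0,-0.118,0,0,-0,1]]
[[0,0,-0.015,0,0,-0,1],[0.001,0.02,-0.015,0,0,-0,1],[0.002,0.04,-0.015,0,0,-0,1],[0.004,0.059,-0.015,0,0,-0,1],[0.005,0.079,-0.015,0,0,-0,1],[0.006,0.098,-0.015,0,0,-0,1],[0.008,0.118,-0.015,0,0,-0,1],[0.009,0.138,-0.015,0,0,-0,1]]
[[0.001,0.019,0,0,0,-0,1],[0.003,0.039,0,0,0,-0,1],[0.004,0.058,0,0,0,-0,1],[0.005,0.078,0,0,0,-0,1],[0.007,0.097,0,0,0,-0,1],[0.008,0.117,0,0,0,-0,1],[0.009,0.137,0,0,0,-0,1],[0.009,0.137,0.01,0,0,-0,1]]
[[0,0,0.009,0,0,-0,1],[0,0,0.018,0,0,-0,1],[0,0,0.028,0,0,-0,1],[0,0,0.037,0,0,-0,1],[0,0,0.046,0,0,-0,1],[0,0,0.056,0,0,-0,1],[0,0,0.065,0,0,-0,1],[0,0,0.074,0,0,-0,1]]
```

Emit:
send_rows(
  rows=[
    [0,0,-0.015,0,0,0,1],
    [0,0,-0.029,0,0,0,1],
    [0,0,-0.044,0,0,0,1],
    [0,0,-0.059,0,0,0,1],
    [0,0,-0.074,0,0,0,1],
    [0,0,-0.088,0,0,0,1],
    [0,0,-0.103,0,0,0,1],
    [0,0,-0.118,0,0,0,1],
  ],
)

```text
time_s: 16.27
tcp_pos: [610.6, -290.3, 275.0]
tcp_rot: [-0.001, -3.141, -0.0]
wrist_force: [0.0, 0.5, -0.7]
gripper_width: 14.3
finger_force: 58.5
```

Emit:
send_rows(
  rows=[
    [0,0,-0.015,0,0,0,1],
    [0.001,0.02,-0.015,0,0,0,1],
    [0.002,0.04,-0.015,0,0,0,1],
    [0.004,0.059,-0.015,0,0,0,1],
    [0.005,0.079,-0.015,0,0,0,1],
    [0.006,0.098,-0.015,0,0,0,1],
    [0.008,0.118,-0.015,0,0,0,1],
    [0.009,0.138,-0.015,0,0,0,1],
  ],
)

```text
time_s: 16.93
tcp_pos: [601.5, -151.5, 289.3]
tcp_rot: [-0.001, -3.141, -0.0]
wrist_force: [0.8, 1.0, -0.3]
gripper_width: 14.3
finger_force: 58.4
```

Emit:
send_rows(
  rows=[
    [0.001,0.019,0,0,0,0,1],
    [0.003,0.039,0,0,0,0,1],
    [0.004,0.058,0,0,0,0,1],
    [0.005,0.078,0,0,0,0,1],
    [0.007,0.097,0,0,0,0,1],
    [0.008,0.117,0,0,0,0,1],
    [0.009,0.137,0,0,0,0,1],
    [0.009,0.137,0,0,0,0,1],
  ],
)

```text
time_s: 17.6
tcp_pos: [592.4, -12.4, 289.6]
tcp_rot: [-0.003, 3.141, 0.001]
wrist_force: [0.6, 0.8, -1.1]
gripper_width: 14.3
finger_force: 58.5
```

```bash
python3 - <<'E'
from h import *
st()
for c in("scene","top"):cv2.imwrite(f"pics/{c}4.png",camera(c)[:,:,::-1])
a=np.hstack([cv2.imread("pics/top4.png")[120:300,180:380],cv2.imread("pics/scene4.png")[90:270,180:380]]);cv2.imwrite("pics/c4.png",cv2.resize(a,None,fx=2,fy=2,interpolation=cv2.INTER_CUBIC))
p=sensors.get_state()["tcp_pos"]
for dz in(-6,-151):print(np.round(pj("scene",p+[0,0,dz]),1),np.round(pj("top",p+[0,0,dz]),1))
C=np.array([554,-19.8])
def c(r,a):return C+r*np.array([np.cos(np.radians(a)),np.sin(np.radians(a))])
T=[(*c(38,6),207,180,1,10),(*c(46,18),207,180,1,2),(*c(54,30),207,180,1,2)]
T+=[(*c(55,a),207,180,1,1) for a in range(40,420,10)]
T+=[(*c(55+13*np.sin(np.radians((a-420)*3)),a),207,180,1,1) for a in range(428,808,8)]
plan(T)
E
```

```text
t17.6 tcp [592.4 -12.4 289.6] yaw -179.9 q [-0.16  0.33  0.2   1.45  0.   -0.16] w 14.3 F [ 0.6  0.8 -1.1]
[267.9 168.5] [273.8 182.5]
[269.1 212.7] [274.6 189.5]
t17.7 tcp [592.8 -14.8 289.4] yaw -179.9 q [-0.17  0.33  0.2   1.45 -0.   -0.17] w 14.6 F [ 0.7  0.1 -0.9]
[[0,0,0.008,0,0,0,1],[0,0,0.016,0,0,0,1],[0,0,0.025,0,0,0,1],[0,0,0.033,0,0,0,1],[0.001,-0.001,0.041,0,0,0,1],[0.001,-0.001,0.049,0,0,0,1],[0.001,-0.001,0.058,0,0,0,1],[0.001,-0.001,0.066,0,0,0,1]]
[[0,0,0.008,0,0,0,1],[0,0,0.016,0,0,0,1],[-0.003,0.005,0.016,0,0,0,1],[-0.006,0.01,0.016,0,0,0,1],[-0.007,0.017,0.016,0,0,0,1],[-0.009,0.023,0.016,0,0,0,1],[-0.004,0.031,0.016,0,0,0,1],[0.002,0.038,0.016,0,0,0,1]]
[[0.008,0.006,0,0,0,0,1],[0.017,0.01,0,0,0,0,1],[0.026,0.012,0,0,0,0,1],[0.036,0.013,0,0,0,0,1],[0.045,0.012,0,0,0,0,1],[0.055,0.01,0,0,0,0,1],[0.063,0.006,0,0,0,0,1],[0.071,0,0,0,0,0,1]]
[[0.007,-0.007,0,0,0,0,1],[0.012,-0.014,0,0,0,0,1],[0.016,-0.023,0,0,0,0,1],[0.019,-0.032,0,0,0,0,1],[0.02,-0.042,0,0,0,0,1],[0.019,-0.051,0,0,0,0,1],[0.017,-0.061,0,0,0,0,1],[0.012,-0.069,0,0,0,0,1]]
[[-0.005,-0.008,0,0,0,0,1],[-
[... 1067 characters left out ...]
2,0,0,0,0,1],[-0.044,0,0,0,0,0,1],[-0.05,0.001,0,0,0,0,1],[-0.056,0.001,0,0,0,0,1],[-0.062,-0.001,0,0,0,0,1]]
[[-0.008,-0.002,0,0,0,0,1],[-0.017,-0.004,0,0,0,0,1],[-0.026,-0.004,0,0,0,0,1],[-0.036,-0.001,0,0,0,0,1],[-0.044,0.004,0,0,0,0,1],[-0.049,0.012,0,0,0,0,1],[-0.051,0.021,0,0,0,0,1],[-0.05,0.031,0,0,0,0,1]]
[[0.003,0.009,0,0,0,0,1],[0.009,0.017,0,0,0,0,1],[0.014,0.023,0,0,0,0,1],[0.02,0.028,0,0,0,0,1],[0.024,0.033,0,0,0,0,1],[0.026,0.038,0,0,0,0,1],[0.028,0.044,0,0,0,0,1],[0.03,0.052,0,0,0,0,1]]
[[0.003,0.009,0,0,0,0,1],[0.008,0.017,0,0,0,0,1],[0.015,0.024,0,0,0,0,1],[0.024,0.028,0,0,0,0,1],[0.024,0.028,0,0,0,0,1],[0.024,0.028,0,0,0,0,1],[0.024,0.028,0,0,0,0,1],[0.024,0.028,0,0,0,0,1]]
```

View pics/c4.png

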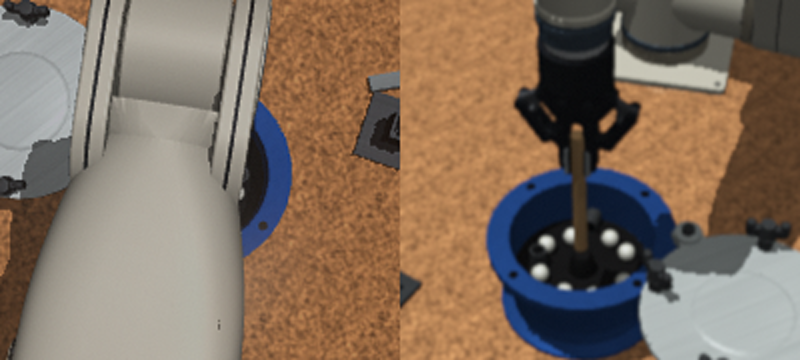

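Emit:
send_rows(
  rows=[
    [0,0,0.008,0,0,0,1],
    [0,0,0.016,0,0,0,1],
    [0,0,0.025,0,0,0,1],
    [0,0,0.033,0,0,0,1],
    [0.001,-0.001,0.041,0,0,0,1],
    [0.001,-0.001,0.049,0,0,0,1],
    [0.001,-0.001,0.058,0,0,0,1],
    [0.001,-0.001,0.066,0,0,0,1],
  ],
)

```text
time_s: 18.37
tcp_pos: [591.8, -16.4, 222.2]
tcp_rot: [-0.001, -3.141, -0.0]
wrist_force: [0.4, 0.2, -0.5]
gripper_width: 14.7
finger_force: 58.5
```

Emit:
send_rows(
  rows=[
    [0,0,0.008,0,0,0,1],
    [0,0,0.016,0,0,0,1],
    [-0.003,0.005,0.016,0,0,0,1],
    [-0.006,0.01,0.016,0,0,0,1],
    [-0.007,0.017,0.016,0,0,0,1],
    [-0.009,0.023,0.016,0,0,0,1],
    [-0.004,0.031,0.016,0,0,0,1],
    [0.002,0.038,0.016,0,0,0,1],
  ],
)

```text
time_s: 19.03
tcp_pos: [589.8, 22.8, 207.3]
tcp_rot: [-0.0, 3.141, 0.0]
wrist_force: [-0.1, 0.9, 0.4]
gripper_width: 14.8
finger_force: 58.5
```

Emit:
send_rows(
  rows=[
    [0.008,0.006,0,0,0,0,1],
    [0.017,0.01,0,0,0,0,1],
    [0.026,0.012,0,0,0,0,1],
    [0.036,0.013,0,0,0,0,1],
    [0.045,0.012,0,0,0,0,1],
    [0.055,0.01,0,0,0,0,1],
    [0.063,0.006,0,0,0,0,1],
    [0.071,0,0,0,0,0,1],
  ],
)

```text
time_s: 19.7
tcp_pos: [517.9, 21.4, 207.4]
tcp_rot: [0.0, 3.141, -0.0]
wrist_force: [-0.1, -0.2, -0.3]
gripper_width: 14.6
finger_force: 58.5
```

Emit:
send_rows(
  rows=[
    [0.007,-0.007,0,0,0,0,1],
    [0.012,-0.014,0,0,0,0,1],
    [0.016,-0.023,0,0,0,0,1],
    [0.019,-0.032,0,0,0,0,1],
    [0.02,-0.042,0,0,0,0,1],
    [0.019,-0.051,0,0,0,0,1],
    [0.017,-0.061,0,0,0,0,1],
    [0.012,-0.069,0,0,0,0,1],
  ],
)

```text
time_s: 20.37
tcp_pos: [506.9, -48.6, 207.3]
tcp_rot: [-0.002, -3.141, 0.001]
wrist_force: [0.4, -0.7, -0.6]
gripper_width: 14.5
finger_force: 58.6
```

Emit:
send_rows(
  rows=[
    [-0.005,-0.008,0,0,0,0,1],
    [-0.012,-0.015,0,0,0,0,1],
    [-0.02,-0.021,0,0,0,0,1],
    [-0.028,-0.025,0,0,0,0,1],
    [-0.038,-0.027,0,0,0,0,1],
    [-0.047,-0.028,0,0,0,0,1],
    [-0.057,-0.027,0,0,0,0,1],
    [-0.066,-0.025,0,0,0,0,1],
  ],
)

```text
time_s: 21.03
tcp_pos: [573.9, -72.1, 207.1]
tcp_rot: [-0.0, -3.141, -0.0]
wrist_force: [0.1, 1.1, 0.1]
gripper_width: 14.6
finger_force: 58.6
```

Emit:
send_rows(
  rows=[
    [-0.009,0.004,0,0,0,0,1],
    [-0.016,0.01,0,0,0,0,1],
    [-0.023,0.017,0,0,0,0,1],
    [-0.029,0.024,0,0,0,0,1],
    [-0.033,0.033,0,0,0,0,1],
    [-0.035,0.042,0,0,0,0,1],
    [-0.036,0.052,0,0,0,0,1],
    [-0.035,0.062,0,0,0,0,1],
  ],
)

```text
time_s: 21.7
tcp_pos: [607.9, -9.1, 207.3]
tcp_rot: [-0.0, -3.142, -0.0]
wrist_force: [-0.2, 0.9, 0.1]
gripper_width: 14.6
finger_force: 58.6
```

```bash
python3 - <<'E'
from h import *
st()
cv2.imwrite("pics/scene5.png",camera("scene")[:,:,::-1])
a=cv2.imread("pics/scene5.png")[90:290,180:380];cv2.imwrite("pics/c5.png",cv2.resize(a,None,fx=2.5,fy=2.5,interpolation=cv2.INTER_CUBIC))
E
```

```text
t21.7 tcp [607.9  -9.1 207.3] yaw 180.0 q [-0.15  0.37  0.07  1.26  0.   -0.15] w 14.6 F [-0.2  0.9  0.1]
```

View pics/c5.png

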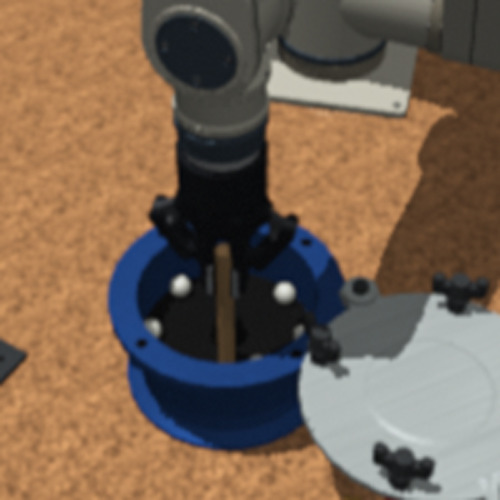

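Emit:
send_rows(
  rows=[
    [0.002,0.009,0,0,0,0,1],
    [0.006,0.017,0,0,0,0,1],
    [0.012,0.025,0,0,0,0,1],
    [0.018,0.032,0,0,0,0,1],
    [0.031,0.046,0,0,0,0,1],
    [0.038,0.053,0,0,0,0,1],
    [0.047,0.057,0,0,0,0,1],
    [0.056,0.058,0,0,0,0,1],
  ],
)

```text
time_s: 22.42
tcp_pos: [551.4, 46.4, 207.7]
tcp_rot: [0.001, 3.14, -0.009]
wrist_force: [-0.4, -9.4, -0.5]
gripper_width: 14.4
finger_force: 62.3
```

Emit:
send_rows(
  rows=[
    [0.009,-0.003,0,0,0,0,1],
    [0.017,-0.008,0,0,0,0,1],
    [0.023,-0.016,0,0,0,0,1],
    [0.027,-0.025,0,0,0,0,1],
    [0.029,-0.033,0,0,0,0,1],
    [0.031,-0.04,0,0,0,0,1],
    [0.033,-0.046,0,0,0,0,1],
    [0.037,-0.051,0,0,0,0,1],
  ],
)

```text
time_s: 23.08
tcp_pos: [515.0, -4.2, 207.1]
tcp_rot: [-0.002, -3.141, -0.0]
wrist_force: [-0.7, -0.2, -0.4]
gripper_width: 14.7
finger_force: 58.7
```

Emit:
send_rows(
  rows=[
    [0.004,-0.004,0,0,0,0,1],
    [0.01,-0.01,0,0,0,0,1],
    [0.016,-0.017,0,0,0,0,1],
    [0.021,-0.025,0,0,0,0,1],
    [0.023,-0.035,0,0,0,0,1],
    [0.022,-0.044,0,0,0,0,1],
    [0.018,-0.053,0,0,0,0,1],
    [0.012,-0.06,0,0,0,0,1],
  ],
)

```text
time_s: 23.75
tcp_pos: [503.3, -64.3, 207.7]
tcp_rot: [0.001, 3.14, 0.0]
wrist_force: [1.8, 2.5, -0.5]
gripper_width: 14.7
finger_force: 59.3
```

Emit:
send_rows(
  rows=[
    [-0.009,-0.003,0,0,0,0,1],
    [-0.019,-0.005,0,0,0,0,1],
    [-0.028,-0.004,0,0,0,0,1],
    [-0.037,-0.002,0,0,0,0,1],
    [-0.044,0,0,0,0,0,1],
    [-0.05,0.001,0,0,0,0,1],
    [-0.056,0.001,0,0,0,0,1],
    [-0.062,-0.001,0,0,0,0,1],
  ],
)

```text
time_s: 24.42
tcp_pos: [565.4, -63.7, 207.2]
tcp_rot: [0.001, -3.141, -0.0]
wrist_force: [-0.4, -0.6, 0.1]
gripper_width: 14.6
finger_force: 59.0
```

Emit:
send_rows(
  rows=[
    [-0.008,-0.002,0,0,0,0,1],
    [-0.017,-0.004,0,0,0,0,1],
    [-0.026,-0.004,0,0,0,0,1],
    [-0.036,-0.001,0,0,0,0,1],
    [-0.044,0.004,0,0,0,0,1],
    [-0.049,0.012,0,0,0,0,1],
    [-0.051,0.021,0,0,0,0,1],
    [-0.05,0.031,0,0,0,0,1],
  ],
)

```text
time_s: 25.08
tcp_pos: [615.9, -32.3, 207.1]
tcp_rot: [0.0, 3.141, 0.0]
wrist_force: [0.8, -0.8, -0.3]
gripper_width: 14.6
finger_force: 58.8
```

Emit:
send_rows(
  rows=[
    [0.003,0.009,0,0,0,0,1],
    [0.009,0.017,0,0,0,0,1],
    [0.014,0.023,0,0,0,0,1],
    [0.02,0.028,0,0,0,0,1],
    [0.024,0.033,0,0,0,0,1],
    [0.026,0.038,0,0,0,0,1],
    [0.028,0.044,0,0,0,0,1],
    [0.03,0.052,0,0,0,0,1],
  ],
)

```text
time_s: 25.75
tcp_pos: [584.8, 18.9, 207.4]
tcp_rot: [0.002, 3.141, -0.0]
wrist_force: [-0.0, 0.6, -1.0]
gripper_width: 14.5
finger_force: 58.8
```

Emit:
send_rows(
  rows=[
    [0.003,0.009,0,0,0,0,1],
    [0.008,0.017,0,0,0,0,1],
    [0.015,0.024,0,0,0,0,1],
    [0.024,0.028,0,0,0,0,1],
    [0.024,0.028,0,0,0,0,1],
    [0.024,0.028,0,0,0,0,1],
    [0.024,0.028,0,0,0,0,1],
    [0.024,0.028,0,0,0,0,1],
  ],
)

```text
time_s: 26.42
tcp_pos: [560.5, 45.6, 207.6]
tcp_rot: [0.001, 3.141, -0.006]
wrist_force: [0.5, -7.0, -1.3]
gripper_width: 14.3
finger_force: 60.4
```

```bash
python3 - <<'E'
from h import *
p=st()["tcp_pos"]
plan([(p[0],p[1],292,180,1,8),(600,-150,292,180,1,8),(611,-290.4,290,180,1,8)])
E
```

```text
t26.4 tcp [560.5  45.6 207.6] yaw 179.9 q [-0.07  0.3  -0.05  1.22 -0.   -0.07] w 14.3 F [ 0.5 -7.  -1.3]
t26.4 tcp [560.5  45.6 207.6] yaw 179.9 q [-0.07  0.3  -0.05  1.22 -0.   -0.07] w 14.3 F [ 0.5 -7.  -1.3]
[[0,0,-0.011,0,0,-0,1],[0,0,-0.021,0,0,-0,1],[0,0,-0.032,0,0,-0,1],[0,0,-0.042,0,0,-0,1],[0,0,-0.053,0,0,-0,1],[0,0,-0.063,0,0,-0,1],[0,0,-0.074,0,0,-0,1],[0,0,-0.084,0,0,-0,1]]
[[-0.005,-0.024,0,0,0,-0,1],[-0.01,-0.049,0,0,0,-0,1],[-0.015,-0.073,0,0,0,-0,1],[-0.02,-0.098,0,0,0,-0,1],[-0.025,-0.122,0,0,0,-0,1],[-0.03,-0.147,0,0,0,-0,1],[-0.035,-0.171,0,0,0,-0,1],[-0.04,-0.196,0,0,0,-0,1]]
[[-0.001,-0.017,0,0,0,-0,1],[-0.003,-0.035,0,0,0,-0,1],[-0.004,-0.052,0,0,0,-0,1],[-0.005,-0.07,0.001,0,0,-0,1],[-0.007,-0.087,0.001,0,0,-0,1],[-0.008,-0.105,0.001,0,0,-0,1],[-0.009,-0.122,0.001,0,0,-0,1],[-0.011,-0.14,0.002,0,0,-0,1]]
```

Emit:
send_rows(
  rows=[
    [0,-0.005,0,0,0,0,1],
    [0,-0.01,-0.01,0,0,0,1],
    [0,-0.01,-0.021,0,0,0,1],
    [0,-0.01,-0.032,0,0,0,1],
    [0,-0.01,-0.046,0,0,0,1],
    [0,-0.01,-0.06,0,0,0,1],
    [0,-0.01,-0.074,0,0,0,1],
    [0,-0.01,-0.084,0,0,0,1],
  ],
)

```text
time_s: 27.08
tcp_pos: [560.7, 36.7, 293.3]
tcp_rot: [0.001, 3.14, 0.001]
wrist_force: [-0.7, -0.8, 0.3]
gripper_width: 14.7
finger_force: 58.8
```

Emit:
send_rows(
  rows=[
    [-0.005,-0.024,0,0,0,0,1],
    [-0.01,-0.049,0,0,0,0,1],
    [-0.015,-0.073,0,0,0,0,1],
    [-0.02,-0.098,0,0,0,0,1],
    [-0.025,-0.122,0,0,0,0,1],
    [-0.03,-0.147,0,0,0,0,1],
    [-0.035,-0.171,0,0,0,0,1],
    [-0.04,-0.186,0,0,0,0,1],
  ],
)

```text
time_s: 27.75
tcp_pos: [600.7, -151.4, 291.5]
tcp_rot: [-0.003, -3.142, -0.0]
wrist_force: [-0.2, 0.1, -0.8]
gripper_width: 14.7
finger_force: 58.9
```

Emit:
send_rows(
  rows=[
    [-0.001,-0.017,0,0,0,0,1],
    [-0.003,-0.035,0,0,0,0,1],
    [-0.004,-0.052,0,0,0,0,1],
    [-0.005,-0.07,0.001,0,0,0,1],
    [-0.007,-0.087,0.001,0,0,0,1],
    [-0.008,-0.105,0.001,0,0,0,1],
    [-0.009,-0.122,0.001,0,0,0,1],
    [-0.011,-0.14,0.002,0,0,0,1],
  ],
)

```text
time_s: 28.42
tcp_pos: [611.8, -290.9, 289.5]
tcp_rot: [0.0, 3.141, -0.0]
wrist_force: [0.1, 0.3, -0.5]
gripper_width: 14.2
finger_force: 58.9
```

```bash
python3 - <<'E'
from h import *
p=st()["tcp_pos"]
for c in("scene","top"):cv2.imwrite(f"pics/{c}6.png",camera(c)[:,:,::-1])
print([np.round(pj("scene",p+[0,0,d]),1) for d in(29,-6,-151)])
a=np.hstack([cv2.resize(cv2.imread("pics/top6.png")[140:270,210:340],(400,400),interpolation=2),cv2.resize(cv2.imread("pics/scene6.png")[100:260,90:250],(400,400),interpolation=2)]);cv2.imwrite("pics/c6.png",a)
plan([(611,-290.4,160,180,1,12),(611,-290.4,157,180,1,4)])
E
```

```text
t28.4 tcp [ 611.8 -290.9  289.5] yaw 180.0 q [-0.57  0.49  0.45  1.54  0.   -0.57] w 14.2 F [ 0.1  0.3 -0.5]
[array([140.1, 144.4]), array([143.7, 156.5]), array([156.6, 200.9])]
t28.5 tcp [ 611.7 -292.5  288.3] yaw 179.8 q [-0.57  0.49  0.45  1.54 -0.   -0.57] w 14.2 F [ 0.6  0.4 -1.4]
[[0,0,0.011,0,0,-0,1],[0,0,0.021,0,0,-0,1],[0,0.001,0.032,0,0,-0,1],[0,0.001,0.043,0,0,-0,1],[0,0.001,0.053,0,0,-0,1],[0,0.001,0.064,0,0,-0,1],[0,0.001,0.075,0,0,-0.001,1],[0,0.001,0.086,0,0,-0.001,1]]
[[0.001,0.001,0.01,0,0,0,1],[0.001,0.001,0.021,0,0,0,1],[0.001,0.001,0.032,0,0,0,1],[0.001,0.001,0.042,0,0,0,1],[0.001,0.001,0.043,0,0,0,1],[0.001,0.001,0.044,0,0,0,1],[0.001,0.001,0.045,0,0,0,1],[0.001,0.001,0.045,0,0,0,1]]
```

View pics/c6.png

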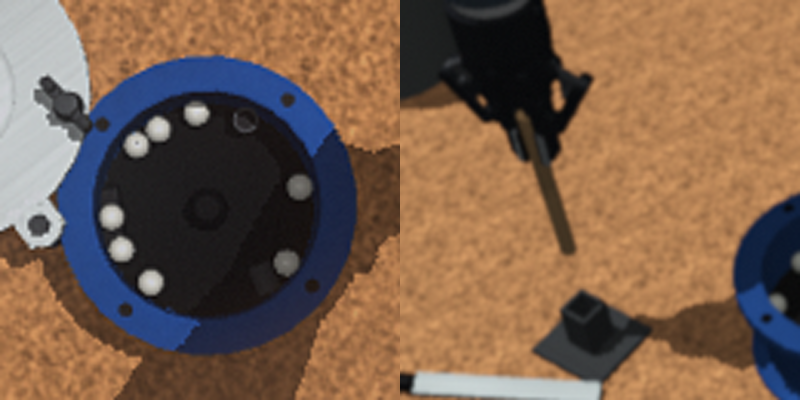

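```bash
python3 - <<'E'
from h import *
C=np.array([554,-19.8])
old=np.array([C+r*np.array([np.cos(np.radians(a)),np.sin(np.radians(a))]) for r,a in[(55,26),(52,-14),(55,-61),(57,-112),(48,-153),(53,158),(60,120),(62,71)]])
for p in((136,145),(158,129),(197,113),(299,187),(286,263),(151,282),(121,249),(111,216)):
    x=bp("top",(p[0]*.325+210,p[1]*.325+140),61)[:2];d=np.linalg.norm(old-x,axis=1);v=x-C
    print(x.round(),"r%.0f a%.0f"%(np.linalg.norm(v),np.degrees(np.arctan2(v[1],v[0]))),"nearest old %d %.0f"%(d.argmin(),d.min()))
print(pj("scene",(610.5,-290,60)),pj("top",(610.5,-290,60)))
im=cv2.imread("pics/top6.png")[160:215,350:410];cv2.imwrite("pics/c7.png",np.hstack([cv2.resize(im,(390,360),interpolation=2),cv2.resize(cv2.imread("pics/scene6.png")[205:260,140:200],(390,360),interpolation=2)]))
E
```

```text
[607.  38.] r79 a47 nearest old 7 33
[620.  20.] r77 a31 nearest old 0 23
[633. -13.] r79 a5 nearest old 0 34
[570. -97.] r79 a-78 nearest old 2 31
[507. -85.] r80 a-126 nearest old 3 28
[493.  27.] r77 a142 nearest old 5 30
[521.  52.] r79 a115 nearest old 6 20
[548.  60.] r80 a94 nearest old 7 33
(np.float64(163.1929726064633), np.float64(221.28155410517562)) (np.float64(382.52462915755564), np.float64(183.91839163465102))
```

View pics/c7.png

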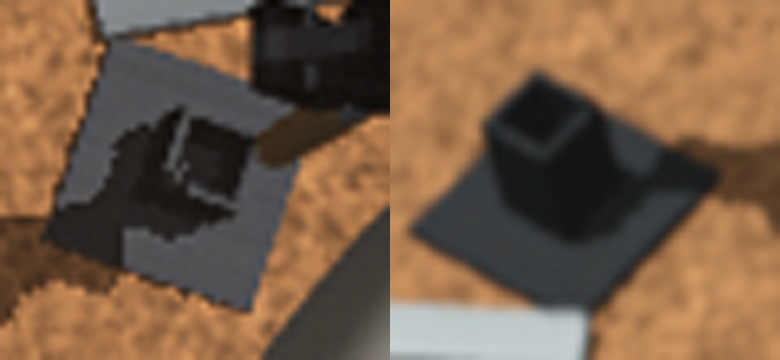

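Emit:
send_rows(
  rows=[
    [0,0,0.011,0,0,0,1],
    [0.001,0,0.021,0,0,0,1],
    [0.001,0.001,0.032,0,0,0,1],
    [0.001,0.001,0.043,0,0,0,1],
    [0.001,0.001,0.053,0,0,0,1],
    [0.001,0.001,0.064,0,0,0,1],
    [0.001,0.001,0.072,0,0,0,1],
    [0.001,0.001,0.078,0,0,0,1],
  ],
)

```text
time_s: 29.18
tcp_pos: [610.7, -288.2, 210.4]
tcp_rot: [-0.0, -3.141, -0.001]
wrist_force: [1.1, 0.0, 25.4]
gripper_width: 14.4
finger_force: 62.0
```

Emit:
send_rows(
  rows=[
    [0,0,0.006,0,0,0,1],
    [0,0,0.012,0,0,0,1],
    [0,0,0.018,0,0,0,1],
    [0,0,0.024,0,0,0,1],
    [0,0,0.03,0,0,0,1],
    [0,0,0.036,0,0,0,1],
    [0,0,0.042,0,0,0,1],
    [0,0,0.048,0,0,0,1],
  ],
)

```text
time_s: 29.85
tcp_pos: [610.9, -288.4, 162.6]
tcp_rot: [0.001, 3.141, -0.0]
wrist_force: [0.5, -0.3, -0.0]
gripper_width: 14.8
finger_force: 59.5
```

```bash
python3 - <<'E'
from h import *
st()
cv2.imwrite("pics/s8.png",camera("scene")[:,:,::-1])
cv2.imwrite("pics/c8.png",cv2.resize(cv2.imread("pics/s8.png")[140:260,100:220],(480,480),interpolation=2))
E
```

```text
t29.9 tcp [ 610.9 -288.4  162.6] yaw 180.0 q [-0.57  0.51  0.17  1.23  0.   -0.56] w 14.8 F [ 0.5 -0.3 -0. ]
```

View pics/c8.png

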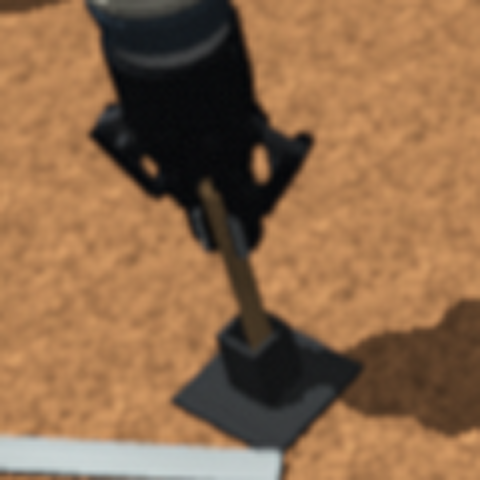

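Emit:
send_rows(
  rows=[
    [0,-0.001,0.003,0,0,0,1],
    [0,-0.001,0.005,0,0,0,1],
    [0,-0.001,0.005,0,0,0,0.7],
    [0,-0.001,0.005,0,0,0,0.5],
    [0,-0.001,0.005,0,0,0,0.3],
    [0,-0.001,0.005,0,0,0,0.3],
    [0,-0.001,0.005,0,0,0,0.3],
    [0,-0.001,0.005,0,0,0,0.3],
  ],
)

```text
time_s: 30.57
tcp_pos: [610.7, -289.3, 158.4]
tcp_rot: [0.001, 3.142, -0.0]
wrist_force: [0.4, -0.1, 0.1]
gripper_width: 59.6
finger_force: 0.0
```

Emit:
send_rows(
  rows=[
    [0,0,-0.01,0,0,0,0.3],
    [0,0,-0.02,0,0,0,0.3],
    [0,0,-0.03,0,0,0,0.3],
    [0,0,-0.045,0,0,0,0.3],
    [0,0,-0.06,0,0,0,0.3],
    [0,0,-0.075,0,0,0,0.3],
    [0,0,-0.09,0,0,0,0.3],
    [0,0,-0.1,0,0,0,0.3],
  ],
)

```text
time_s: 31.23
tcp_pos: [611.0, -289.4, 261.3]
tcp_rot: [0.001, 3.139, -0.003]
wrist_force: [0.5, -0.2, -0.1]
gripper_width: 59.3
finger_force: 0.0
```

```bash
cat >> h.py <<'E'
CB=np.array([554,-19.8]);YB=-83.55
def uv(a):a=np.radians(a);return np.array([np.cos(a),np.sin(a)])
PV=CB-130*uv(YB)
def cov(phi,u,v):return PV+u*uv(phi)+v*uv(phi+90)
E
python3 - <<'E'
from h import *
st()
for c in("scene","top"):cv2.imwrite(f"pics/{c}9.png",camera(c)[:,:,::-1])
cv2.imwrite("pics/c9.png",np.hstack([cv2.resize(cv2.imread("pics/scene9.png")[140:260,100:220],(390,390),interpolation=2),cv2.resize(cv2.imread("pics/top9.png")[110:270,120:280],(390,390),interpolation=2)]))
a=cov(36.3,130,155);print(a)
plan([(590,-100,262,210,1,8),(585,150,262,260,1,8),(*a,262,306,1,8),(*a,148,306,1,8)])
E
```

```text
t31.2 tcp [ 611.  -289.4  261.3] yaw 180.0 q [-0.57  0.48  0.38  1.46  0.   -0.57] w 59.3 F [ 0.5 -0.2 -0.1]
[552.40493893 311.25773154]
t31.3 tcp [ 611.3 -289.6  261. ] yaw 180.0 q [-0.57  0.48  0.37  1.46  0.   -0.57] w 59.8 F [ 0.5 -0.1  0.7]
[[0.003,0.024,0,0,0,-0.021,1],[0.005,0.047,0,0,0,-0.042,1],[0.008,0.071,0,0,0,-0.063,1],[0.011,0.095,0,0,0,-0.083,1],[0.013,0.118,-0.001,0,0,-0.104,1],[0.016,0.142,-0.001,0,0,-0.125,1],[0.019,0.166,-0.001,0,0,-0.146,1],[0.021,0.19,-0.001,0,0,-0.167,1]]
[[-0.015,0.027,0,0,0,-0.034,1],[-0.03,0.055,0,0,0,-0.069,1],[-0.045,0.082,0,0,0,-0.104,1],[-0.06,0.109,0,0,0,-0.139,1],[-0.075,0.137,0,0,0,-0.173,1],[-0.09,0.164,0,0,0,-0.208,1],[-0.105,0.191,0,0,0,-0.243,1],[-0.12,0.219,0,0,0,-0.278,1]]
[[-0.019,0.007,0,0,0,-0.031,1],[-0.038,0.015,0,0,0,-0.063,1],[-0.057,0.022,0,0,0,-0.095,1],[-0.077,0.03,0,0,0,-0.127,1],[-0.096,0.037,0,0,0,-0.159,1],[-0.115,0.045,0,0,0,-0.191,1],[-0.134,0.052,0,0,0,-0.223,1],[-0.153,0.06,0,0,0,-0.255,1]]
[[0,-0.001,0.014,0,0,-0,1],[0,-0.001,0.029,0,0,-0,1],[0,-0.001,0.043,0,0,-0,1],[0,-0.001,0.057,0,0,-0,1],[0,-0.001,0.071,0,0,-0,1],[0,-0.001,0.086,0,0,-0,1],[0,-0.001,0.1,0,0,-0,1],[0,-0.001,0.114,0,0,-0,1]]
```

View pics/c9.png

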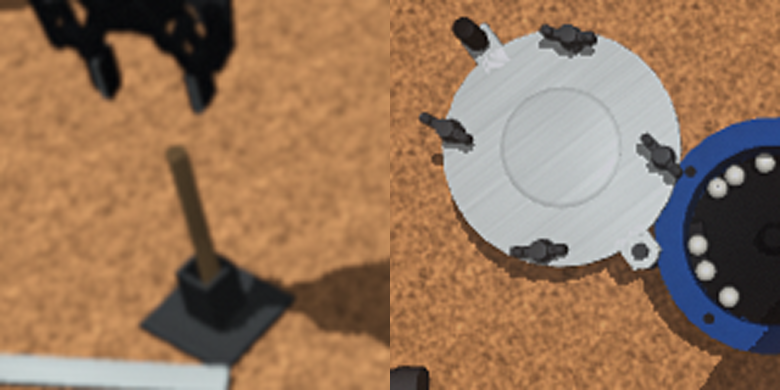

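Emit:
send_rows(
  rows=[
    [0.003,0.024,0,0,0,-0.021,1],
    [0.005,0.047,0,0,0,-0.042,1],
    [0.008,0.071,0,0,0,-0.063,1],
    [0.011,0.095,0,0,0,-0.083,1],
    [0.013,0.118,-0.001,0,0,-0.104,1],
    [0.016,0.142,-0.001,0,0,-0.125,1],
    [0.019,0.166,-0.001,0,0,-0.146,1],
    [0.021,0.19,-0.001,0,0,-0.167,1],
  ],
)

```text
time_s: 32.0
tcp_pos: [589.2, -98.1, 258.7]
tcp_rot: [0.819, -3.032, -0.001]
wrist_force: [0.1, 0.4, -0.2]
gripper_width: 0.1
finger_force: 0.0
```

Emit:
send_rows(
  rows=[
    [-0.015,0.027,0,0,0,-0.034,1],
    [-0.03,0.055,0,0,0,-0.069,1],
    [-0.045,0.082,0,0,0,-0.104,1],
    [-0.06,0.109,0,0,0,-0.139,1],
    [-0.075,0.137,0,0,0,-0.173,1],
    [-0.09,0.164,0,0,0,-0.208,1],
    [-0.105,0.191,0,0,0,-0.243,1],
    [-0.12,0.219,0,0,0,-0.278,1],
  ],
)

```text
time_s: 32.67
tcp_pos: [583.7, 151.8, 258.7]
tcp_rot: [2.027, -2.399, -0.001]
wrist_force: [1.1, 1.0, -0.6]
gripper_width: 0.5
finger_force: 0.0
```

Emit:
send_rows(
  rows=[
    [-0.019,0.007,0,0,0,-0.031,1],
    [-0.038,0.015,0,0,0,-0.063,1],
    [-0.057,0.022,0,0,0,-0.095,1],
    [-0.077,0.03,0,0,0,-0.127,1],
    [-0.096,0.037,0,0,0,-0.159,1],
    [-0.115,0.045,0,0,0,-0.191,1],
    [-0.134,0.052,0,0,0,-0.223,1],
    [-0.153,0.06,0,0,0,-0.255,1],
  ],
)

```text
time_s: 33.33
tcp_pos: [550.9, 312.3, 258.6]
tcp_rot: [2.802, -1.42, -0.001]
wrist_force: [-0.2, 0.4, 0.2]
gripper_width: -0.3
finger_force: 0.0
```

Emit:
send_rows(
  rows=[
    [0,-0.001,0.014,0,0,0,1],
    [0,-0.001,0.029,0,0,0,1],
    [0,-0.001,0.043,0,0,0,1],
    [0,-0.001,0.057,0,0,0,1],
    [0,-0.001,0.071,0,0,0,1],
    [0,-0.001,0.086,0,0,0,1],
    [0,-0.001,0.1,0,0,0,1],
    [0,-0.001,0.114,0,0,0,1],
  ],
)

```text
time_s: 34.0
tcp_pos: [551.8, 311.9, 143.9]
tcp_rot: [2.798, -1.426, -0.001]
wrist_force: [-0.2, 0.2, -0.1]
gripper_width: -0.3
finger_force: 0.0
```

```bash
python3 - <<'E'
from h import *
T=[(*cov(36.3,130,118+d),148,306.3,1,1) for d in(30,25,20,16,13,11)]
n=42
for k in range(1,n+1):
    ph=36.3-(36.3+76)*k/n;T.append((*cov(ph,130,129),148,ph+270,1,1))
plan(T)
E
```

```text
t34.0 tcp [551.8 311.9 143.9] yaw -54.0 q [ 0.38  0.45  0.02  1.14  0.   -1.82] w -0.3 F [-0.2  0.2 -0.1]
[[0.008,0,-0.004,0,0,-0.002,1],[0.013,0,-0.004,0,0,-0.002,1],[0.018,0,-0.004,0,0,-0.002,1],[0.022,0,-0.004,0,0,-0.002,1],[0.025,0,-0.004,0,0,-0.002,1],[0.027,0,-0.004,0,0,-0.002,1],[0.033,-0.006,-0.004,0,0,0.013,1],[0.039,-0.012,-0.004,0,0,0.028,1]]
[[0.007,-0.006,0,0,0,0.015,1],[0.013,-0.011,0,0,0,0.03,1],[0.02,-0.017,0,0,0,0.044,1],[0.027,-0.022,0,0,0,0.059,1],[0.034,-0.026,0,0,0,0.074,1],[0.041,-0.03,0,0,0,0.089,1],[0.049,-0.034,0,0,0,0.104,1],[0.057,-0.038,0,0,0,0.119,1]]
[[0.006,-0.006,0,0,0,0.015,1],[0.012,-0.011,0,0,0,0.029,1],[0.019,-0.017,0,0,0,0.044,1],[0.026,-0.022,0,0,0,0.059,1],[0.033,-0.026,0,0,0,0.074,1],[0.041,-0.031,0,0,0,0.089,1],[0.048,-0.034,0,0,0,0.104,1],[0.056,-0.038,0,0,0,0.119,1]]
[[0.006,-0.006,0,0,0,0.014,1],[0.013,-0.012,0,0,0,0.029,1],[0.019,-0.017,0,0,0,0.044,1],[0.026,-0.022,0,0,0,0.059,1],[0.034,-0.026,0,0,0,0.074,1],[0.041,-0.031,0,0,0,0.089,1],[0.049,-0.035,0,0,0,0.104,1],[0.056,-0.038,0,0,0,0.118,1]]
[[0.006,-0.006,0,0,0,0.015,1],[0.013,-0.012,0,0,0,0.03,1],[0.02,-0.017,0,0,0,0.045,1],[0.027,-0.022,0,0,0,0.06,1],[0.034,-0.027,0,0,0,0.075,1],[0.041,-0.031,0,0,0,0.09,1],[0.049,-0.035,0,0,0,0.104,1],[0.057,-0.038,0,0,0,0.119,1]]
[[0.006,-0.006,0,0,0,0.015,1],[0.012,-0.012,0,0,0,0.03,1],[0.019,-0.017,0,0,0,0.045,1],[0.026,-0.022,0,0,0,0.06,1],[0.033,-0.026,0,0,0,0.075,1],[0.04,-0.031,0,0,0,0.089,1],[0.048,-0.035,0,0,0,0.104,1],[0.056,-0.038,0,0,0,0.119,1]]
```

Emit:
send_rows(
  rows=[
    [0.008,0,-0.004,0,0,-0.002,1],
    [0.013,0,-0.004,0,0,-0.002,1],
    [0.018,0,-0.004,0,0,-0.002,1],
    [0.022,0,-0.004,0,0,-0.002,1],
    [0.025,0,-0.004,0,0,-0.002,1],
    [0.027,0,-0.004,0,0,-0.002,1],
    [0.033,-0.006,-0.004,0,0,0.013,1],
    [0.039,-0.012,-0.004,0,0,0.028,1],
  ],
)

```text
time_s: 34.67
tcp_pos: [584.0, 288.1, 150.0]
tcp_rot: [-2.732, 1.55, 0.002]
wrist_force: [-4.8, 2.5, 1.8]
gripper_width: -0.1
finger_force: 2.2
```

Emit:
send_rows(
  rows=[
    [0.007,-0.006,0,0,0,0.015,1],
    [0.013,-0.011,0,0,0,0.03,1],
    [0.02,-0.017,0,0,0,0.044,1],
    [0.027,-0.022,0,0,0,0.059,1],
    [0.034,-0.026,0,0,0,0.074,1],
    [0.041,-0.03,0,0,0,0.089,1],
    [0.049,-0.034,0,0,0,0.104,1],
    [0.057,-0.038,0,0,0,0.119,1],
  ],
)

```text
time_s: 35.33
tcp_pos: [646.9, 259.5, 150.0]
tcp_rot: [-2.395, 2.029, 0.002]
wrist_force: [-2.2, 7.2, 1.0]
gripper_width: -0.2
finger_force: 3.2
```

Emit:
send_rows(
  rows=[
    [0.006,-0.006,0,0,0,0.015,1],
    [0.012,-0.011,0,0,0,0.029,1],
    [0.019,-0.017,0,0,0,0.044,1],
    [0.026,-0.022,0,0,0,0.059,1],
    [0.033,-0.026,0,0,0,0.074,1],
    [0.041,-0.031,0,0,0,0.089,1],
    [0.048,-0.034,0,0,0,0.104,1],
    [0.056,-0.038,0,0,0,0.119,1],
  ],
)

```text
time_s: 36.0
tcp_pos: [694.2, 210.7, 150.0]
tcp_rot: [-1.976, 2.438, 0.002]
wrist_force: [1.5, 6.6, -0.1]
gripper_width: -0.0
finger_force: 3.6
```

```bash
python3 - <<'E'
from h import *
st()
cv2.imwrite("pics/s10.png",camera("scene")[:,:,::-1])
cv2.imwrite("pics/c10.png",cv2.resize(cv2.imread("pics/s10.png")[80:360,180:480],None,fx=1.5,fy=1.5))
E
```

```text
t36.0 tcp [694.2 210.7 150. ] yaw -102.0 q [ 0.18  0.6   0.3   1.27  0.   -1.18] w -0.0 F [ 1.5  6.6 -0.1]
```

View pics/c10.png

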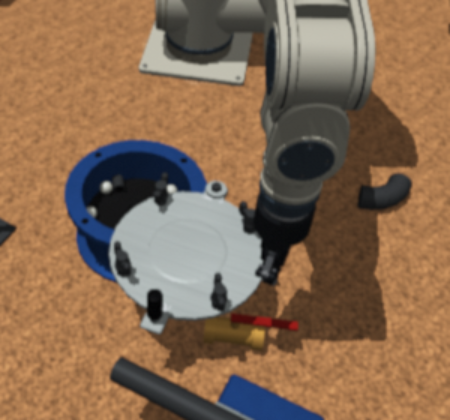

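Emit:
send_rows(
  rows=[
    [0.006,-0.006,0.001,0,0,0.014,1],
    [0.013,-0.012,0.002,0,0,0.029,1],
    [0.019,-0.017,0.002,0,0,0.044,1],
    [0.026,-0.022,0.002,0,0,0.059,1],
    [0.034,-0.026,0.002,0,0,0.074,1],
    [0.041,-0.031,0.002,0,0,0.089,1],
    [0.049,-0.035,0.002,0,0,0.104,1],
    [0.056,-0.038,0.002,0,0,0.118,1],
  ],
)

```text
time_s: 36.72
tcp_pos: [720.6, 147.3, 148.5]
tcp_rot: [-1.492, 2.759, -0.0]
wrist_force: [6.9, 7.0, 1.5]
gripper_width: -0.3
finger_force: 4.4
```

Emit:
send_rows(
  rows=[
    [0.006,-0.006,0,0,0,0.015,1],
    [0.013,-0.012,0,0,0,0.03,1],
    [0.02,-0.017,0,0,0,0.045,1],
    [0.027,-0.022,0,0,0,0.06,1],
    [0.034,-0.027,0,0,0,0.075,1],
    [0.041,-0.031,0,0,0,0.09,1],
    [0.049,-0.035,0,0,0,0.104,1],
    [0.057,-0.038,0,0,0,0.119,1],
  ],
)

```text
time_s: 37.38
tcp_pos: [721.9, 78.3, 148.6]
tcp_rot: [-0.953, 2.987, -0.001]
wrist_force: [11.1, 2.5, 0.1]
gripper_width: -0.1
finger_force: 5.3
```

Emit:
send_rows(
  rows=[
    [0.006,-0.006,0,0,0,0.015,1],
    [0.012,-0.012,0,0,0,0.03,1],
    [0.019,-0.017,0,0,0,0.045,1],
    [0.026,-0.022,0,0,0,0.06,1],
    [0.033,-0.026,0,0,0,0.075,1],
    [0.04,-0.031,0,0,0,0.089,1],
    [0.048,-0.035,0,0,0,0.104,1],
    [0.056,-0.038,0,0,0,0.119,1],
  ],
)

```text
time_s: 38.05
tcp_pos: [698.1, 14.2, 148.6]
tcp_rot: [-0.38, 3.113, -0.001]
wrist_force: [10.4, -0.5, -0.4]
gripper_width: 0.2
finger_force: 4.8
```

```bash
python3 - <<'E'
from h import *
plan([(*cov(ph,130,129),148,ph+270,1,1) for ph in np.linspace(-77.5,-84.5,8)])
E
```

```text
t38.0 tcp [698.1  14.2 148.6] yaw -166.1 q [-0.1   0.55  0.21  1.22  0.   -0.34] w 0.2 F [10.4 -0.5 -0.4]
[[0.005,-0.003,0.001,0,0,0.008,1],[0.008,-0.005,0.001,0,0,0.014,1],[0.01,-0.007,0.001,0,0,0.019,1],[0.013,-0.009,0.001,0,0,0.025,1],[0.015,-0.011,0.001,0,0,0.03,1],[0.017,-0.013,0.001,0,0,0.036,1],[0.02,-0.015,0.001,0,0,0.041,1],[0.023,-0.017,0.001,0,0,0.047,1]]
```

Emit:
send_rows(
  rows=[
    [0.005,-0.003,0.001,0,0,0.008,1],
    [0.008,-0.005,0.001,0,0,0.014,1],
    [0.01,-0.007,0.001,0,0,0.019,1],
    [0.013,-0.009,0.001,0,0,0.025,1],
    [0.015,-0.011,0.001,0,0,0.03,1],
    [0.017,-0.013,0.001,0,0,0.036,1],
    [0.02,-0.015,0.001,0,0,0.041,1],
    [0.023,-0.017,0.001,0,0,0.047,1],
  ],
)

```text
time_s: 38.72
tcp_pos: [683.0, -6.8, 148.6]
tcp_rot: [-0.152, 3.125, 0.003]
wrist_force: [30.9, 15.3, -5.3]
gripper_width: 0.1
finger_force: 16.4
```

Emit:
send_rows(
  rows=[
    [0.001,0,0,0,0,0,1],
    [0.002,0,0,0,0,0,1],
    [0.003,0,0,0,0,0,1],
    [0.004,0,0,0,0,0,1],
    [0.004,0,0,0,0,0,1],
    [0.004,0,0,0,0,0,1],
    [0.004,0,0,0,0,0,1],
    [0.004,0,0,0,0,0,1],
  ],
)

```text
time_s: 39.38
tcp_pos: [682.7, -6.6, 148.8]
tcp_rot: [-0.155, 3.118, 0.002]
wrist_force: [39.4, 8.9, -9.8]
gripper_width: -0.1
finger_force: 20.1
```

```bash
python3 - <<'E'
from h import *
p=st()["tcp_pos"][:2];d=p-PV;v=p-CB
print(p,"dist bowl ctr",np.linalg.norm(v),"phi",np.degrees(np.arctan2(d[1],d[0])-np.arctan2(129,130)))
E
```

```text
t39.4 tcp [682.7  -6.6 148.8] yaw -174.3 q [-0.13  0.52  0.15  1.18  0.01 -0.23] w -0.1 F [39.4  8.9 -9.8]
[682.68680336  -6.62917913] dist bowl ctr 129.35905024456545 phi -83.77200869491149
```

Emit:
send_rows(
  rows=[
    [-0.008,0,0,0,0,0,1],
    [-0.02,0,0,0,0,0,1],
    [-0.03,0,0,0,0,0,0.8],
    [-0.03,0,-0.015,0,0,0,0.6],
    [-0.03,0,-0.03,0,0,0,0.55],
    [-0.03,0,-0.045,0,0,0,0.55],
    [-0.03,0,-0.06,0,0,0,0.55],
    [-0.03,0,-0.067,0,0,0,0.55],
  ],
)

```text
time_s: 40.05
tcp_pos: [704.2, -5.0, 215.6]
tcp_rot: [-0.153, 3.135, -0.001]
wrist_force: [0.1, -0.9, 0.3]
gripper_width: 38.7
finger_force: 0.0
```

```bash
cat >> h.py <<'E'
A0=[30,60,10,45]
def bolt(k,th0,th1,travel=16,first=True):
    x,y=CB+104*uv(YB+45+90*k);w=YB+A0[k]
    s=sensors.get_state()["tcp_pos"]
    T=[(s[0],s[1],215,None,.55,4)] if s[2]<200 else []
    x0=R.from_rotvec(sensors.get_state()["tcp_rot"]).as_matrix()[:,0];yw=np.degrees(np.arctan2(x0[1],x0[0]))
    T=[(*t[:3],yw,*t[4:]) for t in T]
    T+=[(x,y,215,w-th0,.55,travel),(x,y,163,w-th0,.55,5),(x,y,163,w-th0,.55,1),(x,y,163,w-th0,1,6),(x,y,163,w-th1,1,8),(x,y,163,w-th1,1,2),(x,y,163,w-th1,.55,4)]
    plan(T)
E
python3 - <<'E'
from h import *
for q in("cover","bolt0","cover_grip"):
    camera("top")
    for d in spotter.recognise("top",q):
        r=np.array(d["rect"]);m=(r[:2]+r[2:])/2;print(q,round(d["conf"],2),m.round(0),bp("top",m,165).round(0)[:2])
for k in range(4):print(k,(CB+104*uv(YB+45+90*k)).round(1),np.round(pj("top",[*(CB+104*uv(YB+45+90*k)),165])))
bolt(0,6,31)
E
```

```text
cover 0.98 [315. 208.] [ 546. -107.]
bolt0 0.62 [305. 169.] [637. -86.]
bolt0 0.46 [312. 231.] [ 492. -101.]
cover_grip 0.55 [317. 208.] [ 545. -111.]
0 [635.3 -84.6] [304. 170.]
1 [618.8  61.5] [241. 178.]
2 [472.7  45. ] [249. 241.]
3 [ 489.2 -101.1] [313. 233.]
t40.4 tcp [703.4  -4.9 212.1] yaw -174.4 q [-0.13  0.54  0.36  1.39 -0.   -0.22] w 38.7 F [-0.   0.6 -0. ]
FAST (np.float64(635.3347196920677), np.float64(-84.61252481282283), 215, -59.55, 0.55, 16) [4.25627964 4.98179459 0.17995737 7.18028312]
[[0.005,-0.005,0,0,0,-0.04,0.55],[0.009,-0.009,0,0,0,-0.08,0.55],[0.014,-0.014,-0.001,0,0,-0.12,0.55],[0.019,-0.018,-0.001,0,0,-0.16,0.55],[0.024,-0.023,-0.001,0,0,-0.199,0.55],[0.028,-0.027,-0.001,0,0,-0.239,0.55],[0.033,-0.032,-0.001,0,0,-0.279,0.55],[0.038,-0.036,-0.001,0,0,-0.319,0.55]]
[[0.007,0.001,-0.001,0,0,-0.04,0.55],[0.013,0.003,-0.001,0,0,-0.08,0.55],[0.019,0.004,-0.001,0,0,-0.12,0.55],[0.026,0.006,-0.001,0,0,-0.16,0.55],[0.032,0.007,-0.001,0,0,-0.2,0.55],[0.038,0.009,-0.002,0,0,-0.239,0.55],[0.045,0.01,-0.002,0,0,-0.279,0.55],[0.051,0.012,-0.002,0,0,-0.319,0.55]]
[[0,0,0.011,0,0,-0,0.55],[0,0,0.021,0,0,-0,0.55],[0,0,0.031,0,0,-0,0.55],[0,0,0.042,0,0,-0,0.55],[0,0,0.052,0,0,-0,0.55],[0,0,0.052,0,0,-0,0.55],[0,0,0.052,0,0,-0,1],[0,0,0.052,0,0,-0,1]]
[[0,0,0,0,0,-0,1],[0,0,0,0,0,-0,1],[0,0,0,0,0,-0,1],[0,0,0,0,0,-0,1],[0,0,0,0,0,0.017,1],[0,0,0,0,0,0.034,1],[0,0,0,0,0,0.052,1],[0,0,0,0,0,0.069,1]]
[[0,0,0,0,0,0.018,1],[0,0,0,0,0,0.035,1],[0,0,0,0,0,0.052,1],[0,0,0,0,0,0.07,1],[0,0,0,0,0,0.07,1],[0,0,0,0,0,0.07,1],[0,0,0,0,0,0.07,0.55],[0,0,0,0,0,0.07,0.55]]
[[0,0,0,0,0,-0,0.55],[0,0,0,0,0,-0,0.55],[0,0,0,0,0,-0,0.55],[0,0,0,0,0,-0,0.55],[0,0,0,0,0,-0,0.55],[0,0,0,0,0,-0,0.55],[0,0,0,0,0,-0,0.55],[0,0,0,0,0,-0,0.55]]
```

Emit:
send_rows(
  rows=[
    [0.005,-0.005,0,0,0,-0.039,0.55],
    [0.009,-0.009,0,0,0,-0.078,0.55],
    [0.014,-0.014,-0.001,0,0,-0.117,0.55],
    [0.019,-0.018,-0.001,0,0,-0.156,0.55],
    [0.024,-0.023,-0.001,0,0,-0.195,0.55],
    [0.028,-0.027,-0.001,0,0,-0.235,0.55],
    [0.033,-0.032,-0.001,0,0,-0.275,0.55],
    [0.038,-0.036,-0.001,0,0,-0.314,0.55],
  ],
)

```text
time_s: 41.02
tcp_pos: [669.0, -44.7, 213.2]
tcp_rot: [1.628, -2.686, -0.002]
wrist_force: [-0.0, 1.4, 0.6]
gripper_width: 38.3
finger_force: 0.0
```

Emit:
send_rows(
  rows=[
    [0.007,0.001,-0.001,0,0,-0.039,0.55],
    [0.013,0.003,-0.001,0,0,-0.078,0.55],
    [0.019,0.004,-0.001,0,0,-0.117,0.55],
    [0.026,0.006,-0.001,0,0,-0.156,0.55],
    [0.032,0.007,-0.001,0,0,-0.195,0.55],
    [0.038,0.009,-0.002,0,0,-0.235,0.55],
    [0.045,0.01,-0.002,0,0,-0.275,0.55],
    [0.051,0.012,-0.002,0,0,-0.314,0.55],
  ],
)

```text
time_s: 41.68
tcp_pos: [634.5, -84.2, 215.3]
tcp_rot: [2.706, -1.595, -0.002]
wrist_force: [-0.3, 1.2, -0.5]
gripper_width: 38.6
finger_force: 0.0
```

```bash
python3 - <<'E'
from h import *
bolt(0,6,31,travel=2)
E
```

```text
t41.7 tcp [634.5 -84.2 215.3] yaw -61.0 q [-0.26  0.43  0.17  1.32 -0.   -2.34] w 38.6 F [-0.3  1.2 -0.5]
[[0,0,0,0,0,-0.004,0.55],[0.001,0,0,0,0,-0.008,0.55],[0.001,0,0.011,0,0,-0.008,0.55],[0.001,0,0.021,0,0,-0.008,0.55],[0.001,0,0.032,0,0,-0.008,0.55],[0.001,0,0.042,0,0,-0.008,0.55],[0.001,0,0.052,0,0,-0.008,0.55],[0.001,0,0.052,0,0,-0.008,0.55]]
[[0,-0.001,0,0,0,-0,1],[0,-0.001,0,0,0,-0,1],[0,-0.001,0,0,0,-0,1],[0,-0.001,0,0,0,-0,1],[0,-0.001,0,0,0,-0,1],[0,-0.001,0,0,0,-0,1],[0,-0.001,0,0,0,0.017,1],[0,-0.001,0,0,0,0.034,1]]
[[0,0.001,0,0,0,0.018,1],[0,0.001,0,0,0,0.035,1],[0,0.001,0,0,0,0.053,1],[0,0.001,0,0,0,0.07,1],[0,0.001,0,0,0,0.087,1],[0,0.001,0,0,0,0.105,1],[0,0.001,0,0,0,0.105,1],[0,0.001,0,0,0,0.105,1]]
[[0,0,0,0,0,-0,0.55],[0,0,0,0,0,-0,0.55],[0,0,0,0,0,-0,0.55],[0,0,0,0,0,-0,0.55],[0,0,0,0,0,-0,0.55],[0,0,0,0,0,-0,0.55],[0,0,0,0,0,-0,0.55],[0,0,0,0,0,-0,0.55]]
```

Emit:
send_rows(
  rows=[
    [0,0,0,0,0,-0.004,0.55],
    [0.001,0,0,0,0,-0.008,0.55],
    [0.001,0,0.011,0,0,-0.008,0.55],
    [0.001,0,0.021,0,0,-0.008,0.55],
    [0.001,0,0.032,0,0,-0.008,0.55],
    [0.001,0,0.042,0,0,-0.008,0.55],
    [0.001,0,0.052,0,0,-0.008,0.55],
    [0.001,0,0.052,0,0,-0.008,0.55],
  ],
)

```text
time_s: 42.35
tcp_pos: [634.7, -84.4, 161.5]
tcp_rot: [2.72, -1.571, -0.006]
wrist_force: [0.7, 0.6, 0.0]
gripper_width: 38.9
finger_force: 0.0
```

Emit:
send_rows(
  rows=[
    [0,0,0,0,0,0,1],
    [0,0,0,0,0,0,1],
    [0,0,0,0,0,0,1],
    [0,0,0,0,0,0,1],
    [0,0,0,0,0,0,1],
    [0,0,0,0,0,0,1],
    [0,0,0,0,0,0.017,1],
    [0,0,0,0,0,0.034,1],
  ],
)

```text
time_s: 43.02
tcp_pos: [636.6, -84.3, 164.9]
tcp_rot: [-2.63, 1.714, -0.003]
wrist_force: [6.1, 2.4, -3.3]
gripper_width: 10.6
finger_force: 61.7
```

Emit:
send_rows(
  rows=[
    [0,0,0,0,0,0.018,1],
    [0,0,0,0,0,0.035,1],
    [0,0,0,0,0,0.053,1],
    [0,0,0,0,0,0.07,1],
    [0,0,0,0,0,0.087,1],
    [0,0,0,0,0,0.105,1],
    [0,0,0,0,0,0.105,1],
    [0,0,0,0,0,0.105,1],
  ],
)

```text
time_s: 43.68
tcp_pos: [636.7, -84.3, 164.9]
tcp_rot: [-2.315, 2.121, -0.002]
wrist_force: [6.7, 4.0, -3.1]
gripper_width: 10.6
finger_force: 61.5
```

```bash
python3 - <<'E'
from h import *
st()
E
```

```text
t43.7 tcp [636.7 -84.3 164.9] yaw -85.0 q [-0.26  0.45  0.08  1.2   0.   -1.92] w 10.6 F [ 6.7  4.  -3.1]
```

Emit:
send_rows(
  rows=[
    [0,0,0,0,0,0,0.55],
    [0,0,0,0,0,0,0.55],
    [0,0,0,0,0,0,0.55],
    [0,0,0,0,0,0,0.55],
    [0,0,-0.013,0,0,0,0.55],
    [0,0,-0.026,0,0,0,0.55],
    [0,0,-0.039,0,0,0,0.55],
    [0,0,-0.052,0,0,0,0.55],
  ],
)

```text
time_s: 44.35
tcp_pos: [635.3, -84.8, 217.0]
tcp_rot: [2.316, -2.122, 0.0]
wrist_force: [0.5, 0.3, -0.0]
gripper_width: 38.5
finger_force: 0.0
```

```bash
python3 - <<'E'
from h import *
bolt(2,6,31)
E
```

```text
t44.4 tcp [635.3 -84.8 217. ] yaw -85.0 q [-0.26  0.43  0.18  1.32 -0.   -1.92] w 38.5 F [ 0.5  0.3 -0. ]
[[-0.009,0.009,0,0,0,-0.002,0.55],[-0.018,0.019,0,0,0,-0.004,0.55],[-0.027,0.028,0,0,0,-0.006,0.55],[-0.036,0.038,0.001,0,0,-0.008,0.55],[-0.045,0.047,0.001,0,0,-0.009,0.55],[-0.054,0.057,0.001,0,0,-0.011,0.55],[-0.063,0.066,0.001,0,0,-0.013,0.55],[-0.072,0.075,0.001,0,0,-0.015,0.55]]
[[-0.009,0.009,0,0,0,-0.002,0.55],[-0.019,0.018,0,0,0,-0.004,0.55],[-0.028,0.027,0,0,0,-0.006,0.55],[-0.037,0.036,0.001,0,0,-0.008,0.55],[-0.047,0.045,0.001,0,0,-0.01,0.55],[-0.056,0.054,0.001,0,0,-0.011,0.55],[-0.066,0.063,0.001,0,0,-0.013,0.55],[-0.075,0.072,0.001,0,0,-0.015,0.55]]
[[0,0,0.01,0,0,-0,0.55],[0,0,0.021,0,0,-0,0.55],[0,0,0.031,0,0,-0,0.55],[0,0,0.042,0,0,-0,0.55],[0,0,0.052,0,0,-0,0.55],[0,0,0.052,0,0,-0,0.55],[0,0,0.052,0,0,-0,1],[0,0,0.052,0,0,-0,1]]
[[0,0,0,0,0,-0,1],[0,0,0,0,0,-0,1],[0,0,0,0,0,-0,1],[0,0,0,0,0,-0,1],[0,0,0,0,0,0.017,1],[0,0,0,0,0,0.035,1],[0,0,0,0,0,0.052,1],[0,0,0,0,0,0.069,1]]
[[0,0,0,0,0,0.018,1],[0,0,0,0,0,0.035,1],[0,0,0,0,0,0.052,1],[0,0,0,0,0,0.07,1],[0,0,0,0,0,0.07,1],[0,0,0,0,0,0.07,1],[0,0,0,0,0,0.07,0.55],[0,0,0,0,0,0.07,0.55]]
[[0,0,0,0,0,-0,0.55],[0,0,0,0,0,-0,0.55],[0,0,0,0,0,-0,0.55],[0,0,0,0,0,-0,0.55],[0,0,0,0,0,-0,0.55],[0,0,0,0,0,-0,0.55],[0,0,0,0,0,-0,0.55],[0,0,0,0,0,-0,0.55]]
```

```bash
cat >> h.py <<'E'
def bt(k,th0,th1,travel=16):
    x,y=CB+104*uv(YB+45+90*k);w=YB+A0[k]
    return [(x,y,215,w-th0,.55,travel),(x,y,163,w-th0,.55,5),(x,y,163,w-th0,.55,3),(x,y,163,w-th0,1,6),(x,y,163,w-th1,1,7),(x,y,163,w-th1,1,3),(x,y,163,w-th1,.55,4),(x,y,215,w-th1,.55,4)]
E
python3 - <<'E'
from h import *
plan(bt(2,6,31)+bt(1,6,31)+bt(3,6,31))
E
```

```text
t44.4 tcp [635.3 -84.8 217. ] yaw -85.0 q [-0.26  0.43  0.18  1.32 -0.   -1.92] w 38.5 F [ 0.5  0.3 -0. ]
[[-0.009,0.009,0,0,0,-0.002,0.55],[-0.018,0.019,0,0,0,-0.004,0.55],[-0.027,0.028,0,0,0,-0.006,0.55],[-0.036,0.038,0.001,0,0,-0.008,0.55],[-0.045,0.047,0.001,0,0,-0.009,0.55],[-0.054,0.057,0.001,0,0,-0.011,0.55],[-0.063,0.066,0.001,0,0,-0.013,0.55],[-0.072,0.075,0.001,0,0,-0.015,0.55]]
[[-0.009,0.009,0,0,0,-0.002,0.55],[-0.019,0.018,0,0,0,-0.004,0.55],[-0.028,0.027,0,0,0,-0.006,0.55],[-0.037,0.036,0.001,0,0,-0.008,0.55],[-0.047,0.045,0.001,0,0,-0.01,0.55],[-0.056,0.054,0.001,0,0,-0.011,0.55],[-0.066,0.063,0.001,0,0,-0.013,0.55],[-0.075,0.072,0.001,0,0,-0.015,0.55]]
[[0,0,0.01,0,0,-0,0.55],[0,0,0.021,0,0,-0,0.55],[0,0,0.031,0,0,-0,0.55],[0,0,0.042,0,0,-0,0.55],[0,0,0.052,0,0,-0,0.55],[0,0,0.052,0,0,-0,0.55],[0,0,0.052,0,0,-0,0.55],[0,0,0.052,0,0,-0,0.55]]
[[0,0,0,0,0,-0,1],[0,0,0,0,0,-0,1],[0,0,0,0,0,-0,1],[0,0,0,0,0,-0,1],[0,0,0,0,0,-0,1],[0,0,0,0,0,-0,1],[0,0,0,0,0,0.02,1],[0,0,0,0,0,0.039,1]]
[[0,0,0,0,0,0.02,1],[0,0,0,0,0,0.04,1],[0,0,0,0,0,0.06,1],[0,0,0,0,0,0.08,1],[0,0,0,0,0
[... 1908 characters left out ...]
,-0.024,0.55],[0.019,0.102,0,0,0,-0.028,0.55]]
[[0,0,0.01,0,0,0,0.55],[0,0,0.021,0,0,0,0.55],[0,0,0.031,0,0,0,0.55],[0,0,0.042,0,0,0,0.55],[0,0,0.052,0,0,0,0.55],[0,0,0.052,0,0,0,0.55],[0,0,0.052,0,0,0,0.55],[0,0,0.052,0,0,0,0.55]]
[[0,0,0,0,0,0,1],[0,0,0,0,0,0,1],[0,0,0,0,0,0,1],[0,0,0,0,0,0,1],[0,0,0,0,0,0,1],[0,0,0,0,0,0,1],[0,0,0,0,0,0.02,1],[0,0,0,0,0,0.04,1]]
[[0,0,0,0,0,0.02,1],[0,0,0,0,0,0.04,1],[0,0,0,0,0,0.06,1],[0,0,0,0,0,0.079,1],[0,0,0,0,0,0.099,1],[0,0,0,0,0,0.099,1],[0,0,0,0,0,0.099,1],[0,0,0,0,0,0.099,1]]
[[0,0,0,0,0,0,0.55],[0,0,0,0,0,0,0.55],[0,0,0,0,0,0,0.55],[0,0,0,0,0,0,0.55],[0,0,-0.013,0,0,0,0.55],[0,0,-0.026,0,0,0,0.55],[0,0,-0.039,0,0,0,0.55],[0,0,-0.052,0,0,0,0.55]]
```

Emit:
send_rows(
  rows=[
    [-0.009,0.009,0,0,0,-0.002,0.55],
    [-0.018,0.019,0,0,0,-0.004,0.55],
    [-0.027,0.028,0,0,0,-0.006,0.55],
    [-0.036,0.038,0.001,0,0,-0.008,0.55],
    [-0.045,0.047,0.001,0,0,-0.009,0.55],
    [-0.054,0.057,0.001,0,0,-0.011,0.55],
    [-0.063,0.066,0.001,0,0,-0.013,0.55],
    [-0.072,0.075,0.001,0,0,-0.015,0.55],
  ],
)

```text
time_s: 45.02
tcp_pos: [553.8, -19.1, 215.4]
tcp_rot: [-2.366, 2.067, -0.0]
wrist_force: [0.3, 0.2, 0.7]
gripper_width: 38.4
finger_force: 0.0
```

Emit:
send_rows(
  rows=[
    [-0.009,0.009,0,0,0,-0.002,0.55],
    [-0.019,0.018,0,0,0,-0.004,0.55],
    [-0.028,0.027,0,0,0,-0.006,0.55],
    [-0.037,0.036,0.001,0,0,-0.008,0.55],
    [-0.047,0.045,0.001,0,0,-0.01,0.55],
    [-0.056,0.054,0.001,0,0,-0.011,0.55],
    [-0.066,0.063,0.001,0,0,-0.013,0.55],
    [-0.075,0.072,0.001,0,0,-0.015,0.55],
  ],
)

```text
time_s: 45.68
tcp_pos: [472.0, 45.9, 214.3]
tcp_rot: [-2.415, 2.01, -0.0]
wrist_force: [-0.6, 0.6, 0.4]
gripper_width: 38.4
finger_force: 0.0
```

Emit:
send_rows(
  rows=[
    [0,0,0.01,0,0,0,0.55],
    [0,0,0.021,0,0,0,0.55],
    [0,0,0.031,0,0,0,0.55],
    [0,0,0.042,0,0,0,0.55],
    [0,0,0.052,0,0,0,0.55],
    [0,0,0.052,0,0,0,0.55],
    [0,0,0.052,0,0,0,0.55],
    [0,0,0.052,0,0,0,0.55],
  ],
)

```text
time_s: 46.35
tcp_pos: [473.1, 45.3, 162.9]
tcp_rot: [-2.414, 2.01, -0.001]
wrist_force: [-0.4, 0.3, -0.0]
gripper_width: 38.7
finger_force: 0.0
```

Emit:
send_rows(
  rows=[
    [0,0,0,0,0,0,1],
    [0,0,0,0,0,0,1],
    [0,0,0,0,0,0,1],
    [0,0,0,0,0,0,1],
    [0,0,0,0,0,0,1],
    [0,0,0,0,0,0,1],
    [0,0,0,0,0,0.02,1],
    [0,0,0,0,0,0.039,1],
  ],
)

```text
time_s: 47.02
tcp_pos: [474.0, 45.2, 163.0]
tcp_rot: [-2.282, 2.156, -0.002]
wrist_force: [5.0, 1.2, 5.9]
gripper_width: 10.2
finger_force: 60.8
```

Emit:
send_rows(
  rows=[
    [0,0,0,0,0,0.02,1],
    [0,0,0,0,0,0.04,1],
    [0,0,0,0,0,0.06,1],
    [0,0,0,0,0,0.08,1],
    [0,0,0,0,0,0.1,1],
    [0,0,0,0,0,0.1,1],
    [0,0,0,0,0,0.1,1],
    [0,0,0,0,0,0.1,1],
  ],
)

```text
time_s: 47.68
tcp_pos: [474.1, 45.2, 163.0]
tcp_rot: [-1.919, 2.484, -0.002]
wrist_force: [6.0, 2.2, 4.9]
gripper_width: 10.4
finger_force: 60.5
```

Emit:
send_rows(
  rows=[
    [0,0,0,0,0,0,0.55],
    [0,0,0,0,0,0,0.55],
    [0,0,0,0,0,0,0.55],
    [0,0,0,0,0,0,0.55],
    [0,0,-0.013,0,0,0,0.55],
    [0,0,-0.026,0,0,0,0.55],
    [0,0,-0.039,0,0,0,0.55],
    [0,0,-0.052,0,0,0,0.55],
  ],
)

```text
time_s: 48.35
tcp_pos: [472.6, 45.0, 214.6]
tcp_rot: [1.921, -2.485, -0.001]
wrist_force: [-0.4, 0.1, -0.5]
gripper_width: 38.2
finger_force: 0.0
```

Emit:
send_rows(
  rows=[
    [-0.003,-0.008,0,0,0,-0.026,0.55],
    [-0.007,-0.017,0,0,0,-0.052,0.55],
    [-0.01,-0.025,0,0,0,-0.078,0.55],
    [-0.013,-0.034,0,0,0,-0.104,0.55],
    [-0.016,-0.043,0,0,0,-0.131,0.55],
    [-0.02,-0.051,0,0,0,-0.157,0.55],
    [-0.023,-0.06,0,0,0,-0.183,0.55],
    [-0.026,-0.068,0,0,0,-0.209,0.55],
  ],
)

```text
time_s: 49.02
tcp_pos: [545.6, 53.1, 213.9]
tcp_rot: [2.623, -1.728, -0.001]
wrist_force: [0.1, 0.0, 0.2]
gripper_width: 38.7
finger_force: 0.0
```

Emit:
send_rows(
  rows=[
    [0.003,-0.009,0,0,0,-0.026,0.55],
    [0.005,-0.018,0,0,0,-0.052,0.55],
    [0.008,-0.027,0,0,0,-0.078,0.55],
    [0.01,-0.036,0,0,0,-0.104,0.55],
    [0.013,-0.045,0,0,0,-0.13,0.55],
    [0.016,-0.053,0,0,0,-0.156,0.55],
    [0.018,-0.062,0,0,0,-0.182,0.55],
    [0.021,-0.071,0,0,0,-0.208,0.55],
  ],
)

```text
time_s: 49.68
tcp_pos: [619.1, 61.6, 213.9]
tcp_rot: [3.039, -0.795, -0.002]
wrist_force: [0.0, 0.1, 0.8]
gripper_width: 38.7
finger_force: 0.0
```

```bash
python3 - <<'E'
from h import *
st();print((CB+104*uv(YB+135)).round(1),YB+60-6)
E
```

```text
t49.7 tcp [619.1  61.6 213.9] yaw -29.3 q [-0.04  0.4   0.12  1.29 -0.   -2.67] w 38.7 F [0.  0.1 0.8]
[618.8  61.5] -29.549999999999997
```

Working as planned; bolt1 and bolt3 of pass 1.

Emit:
send_rows(
  rows=[
    [0,0,0.01,0,0,0,0.55],
    [0,0,0.021,0,0,0,0.55],
    [0,0,0.031,0,0,0,0.55],
    [0,0,0.042,0,0,0,0.55],
    [0,0,0.051,0,0,0,0.55],
    [0,0,0.051,0,0,0,0.55],
    [0,0,0.051,0,0,0,0.55],
    [0,0,0.051,0,0,0,0.55],
  ],
)

```text
time_s: 50.35
tcp_pos: [619.0, 61.5, 163.7]
tcp_rot: [-3.038, 0.802, -0.001]
wrist_force: [0.5, -0.3, 0.9]
gripper_width: 38.5
finger_force: 0.0
```

Emit:
send_rows(
  rows=[
    [0,0,0,0,0,0,1],
    [0,0,0,0,0,0,1],
    [0,0,0,0,0,0,1],
    [0,0,0,0,0,0,1],
    [0,0,0,0,0,0,1],
    [0,0,0,0,0,0,1],
    [0,0,0,0,0,0.02,1],
    [0,0,0,0,0,0.04,1],
  ],
)

```text
time_s: 51.02
tcp_pos: [619.5, 62.0, 164.0]
tcp_rot: [-2.979, 0.993, -0.002]
wrist_force: [2.7, 5.4, 5.3]
gripper_width: 10.4
finger_force: 59.8
```

Emit:
send_rows(
  rows=[
    [0,0,0,0,0,0.02,1],
    [0,0,0,0,0,0.039,1],
    [0,0,0,0,0,0.059,1],
    [0,0,0,0,0,0.079,1],
    [0,0,0,0,0,0.099,1],
    [0,0,0,0,0,0.099,1],
    [0,0,0,0,0,0.099,1],
    [0,0,0,0,0,0.099,1],
  ],
)

```text
time_s: 51.68
tcp_pos: [619.7, 62.2, 164.0]
tcp_rot: [-2.791, 1.439, -0.002]
wrist_force: [3.2, 6.2, 5.5]
gripper_width: 10.3
finger_force: 59.4
```

Emit:
send_rows(
  rows=[
    [0,0,0,0,0,0,0.55],
    [0,0,0,0,0,0,0.55],
    [0,0,0,0,0,0,0.55],
    [0,0,0,0,0,0,0.55],
    [0,0,-0.013,0,0,0,0.55],
    [0,0,-0.026,0,0,0,0.55],
    [0,0,-0.039,0,0,0,0.55],
    [0,0,-0.052,0,0,0,0.55],
  ],
)

```text
time_s: 52.35
tcp_pos: [618.8, 61.3, 215.6]
tcp_rot: [2.791, -1.44, -0.001]
wrist_force: [0.4, 0.4, -0.5]
gripper_width: 38.6
finger_force: 0.0
```

Emit:
send_rows(
  rows=[
    [0.004,0.012,0,0,0,-0.004,0.55],
    [0.007,0.025,0,0,0,-0.007,0.55],
    [0.011,0.037,0,0,0,-0.011,0.55],
    [0.014,0.05,0,0,0,-0.014,0.55],
    [0.018,0.062,0,0,0,-0.017,0.55],
    [0.021,0.075,0,0,0,-0.021,0.55],
    [0.025,0.087,0,0,0,-0.024,0.55],
    [0.029,0.1,0,0,0,-0.028,0.55],
  ],
)

```text
time_s: 53.02
tcp_pos: [553.7, -20.7, 215.1]
tcp_rot: [2.853, -1.315, -0.0]
wrist_force: [0.6, -0.0, 0.3]
gripper_width: 38.4
finger_force: 0.0
```

Emit:
send_rows(
  rows=[
    [0.002,0.013,0,0,0,-0.003,0.55],
    [0.005,0.025,0,0,0,-0.007,0.55],
    [0.007,0.038,0,0,0,-0.01,0.55],
    [0.01,0.051,0,0,0,-0.014,0.55],
    [0.012,0.064,0,0,0,-0.017,0.55],
    [0.014,0.076,0,0,0,-0.021,0.55],
    [0.017,0.089,0,0,0,-0.024,0.55],
    [0.019,0.102,0,0,0,-0.028,0.55],
  ],
)

```text
time_s: 53.68
tcp_pos: [488.5, -101.4, 215.2]
tcp_rot: [2.908, -1.189, -0.0]
wrist_force: [-0.1, -0.7, -0.2]
gripper_width: 38.4
finger_force: 0.0
```

Emit:
send_rows(
  rows=[
    [0,0,0.01,0,0,0,0.55],
    [0,0,0.021,0,0,0,0.55],
    [0,0,0.031,0,0,0,0.55],
    [0,0,0.042,0,0,0,0.55],
    [0,0,0.052,0,0,0,0.55],
    [0,0,0.052,0,0,0,0.55],
    [0,0,0.052,0,0,0,0.55],
    [0,0,0.052,0,0,0,0.55],
  ],
)

```text
time_s: 54.35
tcp_pos: [489.3, -100.7, 163.5]
tcp_rot: [-2.908, 1.189, -0.0]
wrist_force: [0.4, 0.4, -0.0]
gripper_width: 38.5
finger_force: 0.0
```

Emit:
send_rows(
  rows=[
    [0,0,0,0,0,0,1],
    [0,0,0,0,0,0,1],
    [0,0,0,0,0,0,1],
    [0,0,0,0,0,0,1],
    [0,0,0,0,0,0,1],
    [0,0,0,0,0,0,1],
    [0,0,0,0,0,0.02,1],
    [0,0,0,0,0,0.04,1],
  ],
)

```text
time_s: 55.02
tcp_pos: [490.0, -100.5, 163.9]
tcp_rot: [-2.825, 1.372, -0.003]
wrist_force: [4.5, 3.7, 1.8]
gripper_width: 10.3
finger_force: 61.2
```

Emit:
send_rows(
  rows=[
    [0,0,0,0,0,0.02,1],
    [0,0,0,0,0,0.04,1],
    [0,0,0,0,0,0.06,1],
    [0,0,0,0,0,0.079,1],
    [0,0,0,0,0,0.099,1],
    [0,0,0,0,0,0.099,1],
    [0,0,0,0,0,0.099,1],
    [0,0,0,0,0,0.099,1],
  ],
)

```text
time_s: 55.68
tcp_pos: [490.3, -100.4, 163.9]
tcp_rot: [-2.58, 1.789, -0.003]
wrist_force: [7.9, 4.9, 1.3]
gripper_width: 10.0
finger_force: 59.8
```

Emit:
send_rows(
  rows=[
    [0,0,0,0,0,0,0.55],
    [0,0,0,0,0,0,0.55],
    [0,0,0,0,0,0,0.55],
    [0,0,0,0,0,0,0.55],
    [0,0,-0.013,0,0,0,0.55],
    [0,0,-0.026,0,0,0,0.55],
    [0,0,-0.039,0,0,0,0.55],
    [0,0,-0.052,0,0,0,0.55],
  ],
)

```text
time_s: 56.35
tcp_pos: [488.8, -100.8, 215.8]
tcp_rot: [2.581, -1.791, -0.001]
wrist_force: [0.6, 0.2, 0.1]
gripper_width: 38.6
finger_force: 0.0
```

```bash
python3 - <<'E'
from h import *
plan(bt(0,31,61)+bt(2,31,61))
E
```

```text
t56.4 tcp [ 488.8 -100.8  215.8] yaw -69.5 q [-0.37  0.19 -0.18  1.21 -0.   -2.3 ] w 38.6 F [0.6 0.2 0.1]
[[0.002,-0.009,0,0,0,0.005,0.55],[0.005,-0.018,0,0,0,0.01,0.55],[0.007,-0.027,0,0,0,0.016,0.55],[0.009,-0.036,0,0,0,0.021,0.55],[0.011,-0.045,0,0,0,0.026,0.55],[0.014,-0.054,0,0,0,0.031,0.55],[0.016,-0.063,0,0,0,0.037,0.55],[0.018,-0.071,0,0,0,0.042,0.55]]
[[0.001,-0.01,0,0,0,0.005,0.55],[0.002,-0.019,0.001,0,0,0.01,0.55],[0.003,-0.028,0.001,0,0,0.015,0.55],[0.004,-0.037,0.001,0,0,0.021,0.55],[0.005,-0.046,0.001,0,0,0.026,0.55],[0.006,-0.055,0.001,0,0,0.031,0.55],[0.007,-0.065,0.001,0,0,0.036,0.55],[0.008,-0.074,0.001,0,0,0.042,0.55]]
[[0.001,0,0.01,0,0,-0,0.55],[0.001,0,0.021,0,0,-0,0.55],[0.001,0,0.031,0,0,-0,0.55],[0.001,0,0.041,0,0,-0,0.55],[0.001,0,0.052,0,0,-0,0.55],[0.001,0,0.052,0,0,-0,0.55],[0.001,0,0.052,0,0,-0,0.55],[0.001,0,0.052,0,0,-0,0.55]]
[[0,0,0,0,0,-0,1],[0,0,0,0,0,-0,1],[0,0,0,0,0,-0,1],[0,0,0,0,0,-0,1],[0,0,0,0,0,-0,1],[0,0,0,0,0,-0,1],[0,0,0,0,0,0.023,1],[0,0,0,0,0,0.047,1]]
[[0,0,0,0,0,0.024,1],[0,0,0,0,0,0.048,1],[0,0,0,0,0,0.072,1],[0,0,0,0,0,0.095,1],[0,
[... 791 characters left out ...]
,0,-0,0.55],[0,0,0.021,0,0,-0,0.55],[0,0,0.031,0,0,-0,0.55],[0,0,0.041,0,0,-0,0.55],[0,0,0.052,0,0,-0,0.55],[0,0,0.052,0,0,-0,0.55],[0,0,0.052,0,0,-0,0.55],[0,0,0.052,0,0,-0,0.55]]
[[0,0,0,0,0,-0,1],[0,0,0,0,0,-0,1],[0,0,0,0,0,-0,1],[0,0,0,0,0,-0,1],[0,0,0,0,0,-0,1],[0,0,0,0,0,-0,1],[0,0,0,0,0,0.023,1],[0,0,0,0,0,0.047,1]]
[[0,0,0,0,0,0.024,1],[0,0,0,0,0,0.048,1],[0,0,0,0,0,0.072,1],[0,0,0,0,0,0.096,1],[0,0,0,0,0,0.119,1],[0,0,0,0,0,0.119,1],[0,0,0,0,0,0.119,1],[0,0,0,0,0,0.119,1]]
[[0,-0.001,0,0,0,0,0.55],[0,-0.001,0,0,0,0,0.55],[0,-0.001,0,0,0,0,0.55],[0,-0.001,0,0,0,0,0.55],[0,-0.001,-0.013,0,0,0,0.55],[0,-0.001,-0.026,0,0,0,0.55],[0,-0.001,-0.039,0,0,0,0.55],[0,-0.001,-0.052,0,0,0,0.55]]
```

Emit:
send_rows(
  rows=[
    [0.002,-0.009,0,0,0,0.005,0.55],
    [0.005,-0.018,0,0,0,0.01,0.55],
    [0.007,-0.027,0,0,0,0.016,0.55],
    [0.009,-0.036,0,0,0,0.021,0.55],
    [0.011,-0.045,0,0,0,0.026,0.55],
    [0.014,-0.054,0,0,0,0.031,0.55],
    [0.016,-0.063,0,0,0,0.037,0.55],
    [0.018,-0.071,0,0,0,0.042,0.55],
  ],
)

```text
time_s: 57.02
tcp_pos: [562.9, -92.6, 214.7]
tcp_rot: [2.456, -1.959, -0.001]
wrist_force: [0.4, -0.1, -0.8]
gripper_width: 38.6
finger_force: 0.0
```

Emit:
send_rows(
  rows=[
    [0.001,-0.01,0,0,0,0.005,0.55],
    [0.002,-0.019,0.001,0,0,0.01,0.55],
    [0.003,-0.028,0.001,0,0,0.015,0.55],
    [0.004,-0.037,0.001,0,0,0.021,0.55],
    [0.005,-0.046,0.001,0,0,0.026,0.55],
    [0.006,-0.055,0.001,0,0,0.031,0.55],
    [0.007,-0.065,0.001,0,0,0.036,0.55],
    [0.008,-0.074,0.001,0,0,0.043,0.55],
  ],
)

```text
time_s: 57.68
tcp_pos: [636.7, -83.9, 214.3]
tcp_rot: [-2.318, 2.12, -0.0]
wrist_force: [0.3, -0.7, 0.9]
gripper_width: 38.0
finger_force: 0.0
```

Emit:
send_rows(
  rows=[
    [0.001,0,0.01,0,0,0,0.55],
    [0.001,0,0.021,0,0,0,0.55],
    [0.001,0,0.031,0,0,0,0.55],
    [0.001,0,0.041,0,0,0,0.55],
    [0.001,0,0.052,0,0,0,0.55],
    [0.001,0,0.052,0,0,0,0.55],
    [0.001,0,0.052,0,0,0,0.55],
    [0.001,0,0.052,0,0,0,0.55],
  ],
)

```text
time_s: 58.35
tcp_pos: [635.9, -85.1, 162.7]
tcp_rot: [-2.32, 2.118, -0.001]
wrist_force: [-0.3, 0.6, 0.2]
gripper_width: 38.7
finger_force: 0.0
```

Emit:
send_rows(
  rows=[
    [0,0,0,0,0,0,1],
    [0,0,0,0,0,0,1],
    [0,0,0,0,0,0,1],
    [0,0,0,0,0,0,1],
    [0,0,0,0,0,0,1],
    [0,0,0,0,0,0,1],
    [0,0,0,0,0,0.023,1],
    [0,0,0,0,0,0.047,1],
  ],
)

```text
time_s: 59.02
tcp_pos: [636.8, -85.0, 163.1]
tcp_rot: [-2.153, 2.285, -0.003]
wrist_force: [5.0, 1.5, 3.0]
gripper_width: 10.6
finger_force: 60.4
```

Emit:
send_rows(
  rows=[
    [0,0,0,0,0,0.024,1],
    [0,0,0,0,0,0.048,1],
    [0,0,0,0,0,0.072,1],
    [0,0,0,0,0,0.095,1],
    [0,0,0,0,0,0.119,1],
    [0,0,0,0,0,0.119,1],
    [0,0,0,0,0,0.119,1],
    [0,0,0,0,0,0.119,1],
  ],
)

```text
time_s: 59.68
tcp_pos: [636.6, -85.0, 163.1]
tcp_rot: [-1.698, 2.641, -0.002]
wrist_force: [5.6, 0.4, 4.9]
gripper_width: 10.3
finger_force: 60.6
```

Emit:
send_rows(
  rows=[
    [0,0,0,0,0,0,0.55],
    [0,0,0,0,0,0,0.55],
    [0,0,0,0,0,0,0.55],
    [0,0,0,0,0,0,0.55],
    [0,0,-0.013,0,0,0,0.55],
    [0,0,-0.026,0,0,0,0.55],
    [0,0,-0.039,0,0,0,0.55],
    [0,0,-0.052,0,0,0,0.55],
  ],
)

```text
time_s: 60.35
tcp_pos: [635.6, -85.0, 214.6]
tcp_rot: [1.696, -2.644, -0.001]
wrist_force: [0.5, -0.3, -0.7]
gripper_width: 38.2
finger_force: 0.0
```

Emit:
send_rows(
  rows=[
    [-0.003,0.013,0,0,0,-0.003,0.55],
    [-0.007,0.026,0,0,0,-0.007,0.55],
    [-0.01,0.038,0,0,0,-0.01,0.55],
    [-0.013,0.051,0,0,0,-0.014,0.55],
    [-0.016,0.063,0,0,0,-0.017,0.55],
    [-0.019,0.076,0,0,0,-0.021,0.55],
    [-0.022,0.089,0,0,0,-0.024,0.55],
    [-0.026,0.101,0,0,0,-0.028,0.55],
  ],
)

```text
time_s: 61.02
tcp_pos: [554.0, -18.9, 214.2]
tcp_rot: [1.811, -2.567, -0.0]
wrist_force: [-0.4, -0.1, -0.2]
gripper_width: 38.2
finger_force: 0.0
```

Emit:
send_rows(
  rows=[
    [-0.004,0.013,0,0,0,-0.003,0.55],
    [-0.008,0.025,0,0,0,-0.007,0.55],
    [-0.012,0.037,0,0,0,-0.01,0.55],
    [-0.017,0.05,0,0,0,-0.013,0.55],
    [-0.021,0.062,0,0,0,-0.017,0.55],
    [-0.025,0.074,0,0,0,-0.02,0.55],
    [-0.029,0.086,0,0,0,-0.024,0.55],
    [-0.034,0.099,0,0,0,-0.027,0.55],
  ],
)

```text
time_s: 61.68
tcp_pos: [472.2, 46.8, 214.3]
tcp_rot: [-1.918, 2.488, -0.0]
wrist_force: [-0.0, -0.5, -0.5]
gripper_width: 38.1
finger_force: 0.0
```

Emit:
send_rows(
  rows=[
    [0,0,0.01,0,0,0,0.55],
    [0,0,0.021,0,0,0,0.55],
    [0,0,0.031,0,0,0,0.55],
    [0,0,0.041,0,0,0,0.55],
    [0,0,0.052,0,0,0,0.55],
    [0,0,0.052,0,0,0,0.55],
    [0,0,0.052,0,0,0,0.55],
    [0,0,0.052,0,0,0,0.55],
  ],
)

```text
time_s: 62.35
tcp_pos: [473.2, 46.3, 162.9]
tcp_rot: [-1.917, 2.488, -0.001]
wrist_force: [0.1, -0.3, 0.7]
gripper_width: 38.4
finger_force: 0.0
```

Emit:
send_rows(
  rows=[
    [0,0,0,0,0,0,1],
    [0,0,0,0,0,0,1],
    [0,0,0,0,0,0,1],
    [0,0,0,0,0,0,1],
    [0,0,0,0,0,0,1],
    [0,0,0,0,0,0,1],
    [0,0,0,0,0,0.023,1],
    [0,0,0,0,0,0.047,1],
  ],
)

```text
time_s: 63.02
tcp_pos: [474.4, 45.9, 163.0]
tcp_rot: [-1.723, 2.624, -0.003]
wrist_force: [6.6, -1.5, 2.1]
gripper_width: 10.4
finger_force: 61.1
```

Emit:
send_rows(
  rows=[
    [0,0,0,0,0,0.024,1],
    [0,0,0,0,0,0.048,1],
    [0,0,0,0,0,0.072,1],
    [0,0,0,0,0,0.096,1],
    [0,0,0,0,0,0.119,1],
    [0,0,0,0,0,0.119,1],
    [0,0,0,0,0,0.119,1],
    [0,0,0,0,0,0.119,1],
  ],
)

```text
time_s: 63.68
tcp_pos: [474.7, 45.7, 163.0]
tcp_rot: [-1.209, 2.897, -0.003]
wrist_force: [6.8, -3.0, 1.5]
gripper_width: 10.2
finger_force: 60.9
```

Emit:
send_rows(
  rows=[
    [0,0,0,0,0,0,0.55],
    [0,0,0,0,0,0,0.55],
    [0,0,0,0,0,0,0.55],
    [0,0,0,0,0,0,0.55],
    [0,0,-0.013,0,0,0,0.55],
    [0,0,-0.026,0,0,0,0.55],
    [0,0,-0.039,0,0,0,0.55],
    [0,0,-0.052,0,0,0,0.55],
  ],
)

```text
time_s: 64.35
tcp_pos: [472.8, 46.2, 214.7]
tcp_rot: [1.211, -2.898, -0.001]
wrist_force: [1.2, 0.4, 1.2]
gripper_width: 38.3
finger_force: 0.0
```

```bash
python3 - <<'E'
from h import *
plan(bt(1,31.5,61)+bt(3,31.5,61))
E
```

```text
t64.3 tcp [472.8  46.2 214.7] yaw -134.7 q [-0.08  0.15 -0.23  1.19  0.   -0.87] w 38.3 F [1.2 0.4 1.2]
[[-0.007,-0.006,0,0,0,-0.028,0.55],[-0.014,-0.012,0,0,0,-0.055,0.55],[-0.021,-0.017,0,0,0,-0.083,0.55],[-0.028,-0.023,0,0,0,-0.111,0.55],[-0.035,-0.029,0,0,0,-0.138,0.55],[-0.043,-0.035,0,0,0,-0.166,0.55],[-0.05,-0.041,0,0,0,-0.193,0.55],[-0.057,-0.047,0,0,0,-0.221,0.55]]
[[-0.002,-0.009,0,0,0,-0.028,0.55],[-0.004,-0.018,0,0,0,-0.055,0.55],[-0.005,-0.027,0,0,0,-0.083,0.55],[-0.007,-0.036,0,0,0,-0.111,0.55],[-0.009,-0.045,0,0,0,-0.138,0.55],[-0.01,-0.054,0,0,0,-0.166,0.55],[-0.012,-0.063,0,0,0,-0.194,0.55],[-0.014,-0.072,0,0,0,-0.221,0.55]]
[[0,0,0.01,0,0,-0,0.55],[0,0,0.021,0,0,-0,0.55],[0,0,0.031,0,0,-0,0.55],[0,0,0.041,0,0,-0,0.55],[0,0,0.052,0,0,-0,0.55],[0,0,0.052,0,0,-0,0.55],[0,0,0.052,0,0,-0,0.55],[0,0,0.052,0,0,-0,0.55]]
[[0,0,0,0,0,-0,1],[0,0,0,0,0,-0,1],[0,0,0,0,0,-0,1],[0,0,0,0,0,-0,1],[0,0,0,0,0,-0,1],[0,0,0,0,0,-0,1],[0,0,0,0,0,0.023,1],[0,0,0,0,0,0.047,1]]
[[0,0,0,0,0,0.023,1],[0,0,0,0,0,0.046,1],[0,0,0,0,0,0.07,1],[0,0,0,0,0,0.093,1],[0,0,0,0,0,0.117,1],[0,0,0,0,0,0.
[... 700 characters left out ...]
5],[0.065,0.081,0,0,0,-0.04,0.55]]
[[0,0,0.01,0,0,0,0.55],[0,0,0.021,0,0,0,0.55],[0,0,0.031,0,0,0,0.55],[0,0,0.041,0,0,0,0.55],[0,0,0.052,0,0,0,0.55],[0,0,0.052,0,0,0,0.55],[0,0,0.052,0,0,0,0.55],[0,0,0.052,0,0,0,0.55]]
[[0,0,0,0,0,0,1],[0,0,0,0,0,0,1],[0,0,0,0,0,0,1],[0,0,0,0,0,0,1],[0,0,0,0,0,0,1],[0,0,0,0,0,0,1],[0,0,0,0,0,0.023,1],[0,0,0,0,0,0.047,1]]
[[0,0,0,0,0,0.023,1],[0,0,0,0,0,0.047,1],[0,0,0,0,0,0.07,1],[0,0,0,0,0,0.094,1],[0,0,0,0,0,0.117,1],[0,0,0,0,0,0.117,1],[0,0,0,0,0,0.117,1],[0,0,0,0,0,0.117,1]]
[[0,0,0,0,0,-0,0.55],[0,0,0,0,0,-0,0.55],[0,0,0,0,0,-0,0.55],[0,0,0,0,0,-0,0.55],[0,0,-0.013,0,0,-0,0.55],[0,0,-0.026,0,0,-0,0.55],[0,0,-0.039,0,0,-0,0.55],[0,0,-0.052,0,0,-0,0.55]]
```

Emit:
send_rows(
  rows=[
    [-0.007,-0.006,0,0,0,-0.028,0.55],
    [-0.014,-0.012,0,0,0,-0.055,0.55],
    [-0.021,-0.017,0,0,0,-0.083,0.55],
    [-0.028,-0.023,0,0,0,-0.111,0.55],
    [-0.035,-0.029,0,0,0,-0.138,0.55],
    [-0.043,-0.035,0,0,0,-0.166,0.55],
    [-0.05,-0.041,0,0,0,-0.193,0.55],
    [-0.057,-0.047,0,0,0,-0.221,0.55],
  ],
)

```text
time_s: 65.02
tcp_pos: [546.8, 53.8, 214.1]
tcp_rot: [2.129, -2.309, -0.001]
wrist_force: [0.0, 0.2, -0.3]
gripper_width: 38.6
finger_force: 0.0
```

Emit:
send_rows(
  rows=[
    [-0.002,-0.009,0,0,0,-0.028,0.55],
    [-0.004,-0.018,0,0,0,-0.055,0.55],
    [-0.005,-0.027,0,0,0,-0.083,0.55],
    [-0.007,-0.036,0,0,0,-0.111,0.55],
    [-0.009,-0.045,0,0,0,-0.138,0.55],
    [-0.01,-0.054,0,0,0,-0.166,0.55],
    [-0.012,-0.063,0,0,0,-0.194,0.55],
    [-0.014,-0.072,0,0,0,-0.221,0.55],
  ],
)

```text
time_s: 65.68
tcp_pos: [619.7, 61.6, 214.0]
tcp_rot: [2.788, -1.447, -0.001]
wrist_force: [0.3, 0.2, -0.2]
gripper_width: 38.5
finger_force: 0.0
```

Emit:
send_rows(
  rows=[
    [0,0,0.01,0,0,0,0.55],
    [0,0,0.021,0,0,0,0.55],
    [0,0,0.031,0,0,0,0.55],
    [0,0,0.041,0,0,0,0.55],
    [0,0,0.052,0,0,0,0.55],
    [0,0,0.052,0,0,0,0.55],
    [0,0,0.052,0,0,0,0.55],
    [0,0,0.052,0,0,0,0.55],
  ],
)

```text
time_s: 66.35
tcp_pos: [619.5, 61.4, 162.6]
tcp_rot: [-2.785, 1.454, -0.0]
wrist_force: [1.1, 0.8, -0.4]
gripper_width: 38.5
finger_force: 0.0
```

Emit:
send_rows(
  rows=[
    [0,0,0,0,0,0,1],
    [0,0,0,0,0,0,1],
    [0,0,0,0,0,0,1],
    [0,0,0,0,0,0,1],
    [0,0,0,0,0,0,1],
    [0,0,0,0,0,0,1],
    [0,0,0,0,0,0.023,1],
    [0,0,0,0,0,0.047,1],
  ],
)

```text
time_s: 67.02
tcp_pos: [620.1, 61.7, 163.0]
tcp_rot: [-2.667, 1.658, -0.002]
wrist_force: [2.6, 3.1, 5.3]
gripper_width: 10.4
finger_force: 59.6
```

Emit:
send_rows(
  rows=[
    [0,0,0,0,0,0.023,1],
    [0,0,0,0,0,0.046,1],
    [0,0,0,0,0,0.07,1],
    [0,0,0,0,0,0.093,1],
    [0,0,0,0,0,0.117,1],
    [0,0,0,0,0,0.117,1],
    [0,0,0,0,0,0.117,1],
    [0,0,0,0,0,0.117,1],
  ],
)

```text
time_s: 67.68
tcp_pos: [620.2, 61.7, 163.0]
tcp_rot: [-2.322, 2.114, -0.002]
wrist_force: [3.1, 2.6, 6.0]
gripper_width: 10.2
finger_force: 59.5
```

Emit:
send_rows(
  rows=[
    [0,0,0,0,0,0,0.55],
    [0,0,0,0,0,0,0.55],
    [0,0,0,0,0,0,0.55],
    [0,0,0,0,0,0,0.55],
    [0,0,-0.013,0,0,0,0.55],
    [0,0,-0.026,0,0,0,0.55],
    [0,0,-0.039,0,0,0,0.55],
    [0,0,-0.052,0,0,0,0.55],
  ],
)

```text
time_s: 68.35
tcp_pos: [619.3, 61.3, 214.6]
tcp_rot: [2.323, -2.114, -0.001]
wrist_force: [-0.6, -0.1, -0.2]
gripper_width: 38.6
finger_force: 0.0
```

Emit:
send_rows(
  rows=[
    [0.009,0.009,0,0,0,-0.005,0.55],
    [0.019,0.018,0,0,0,-0.01,0.55],
    [0.028,0.027,0,0,0,-0.015,0.55],
    [0.037,0.036,0,0,0,-0.021,0.55],
    [0.047,0.046,0,0,0,-0.026,0.55],
    [0.056,0.055,0,0,0,-0.031,0.55],
    [0.066,0.064,0,0,0,-0.036,0.55],
    [0.075,0.073,0,0,0,-0.041,0.55],
  ],
)

```text
time_s: 69.02
tcp_pos: [553.3, -20.7, 214.1]
tcp_rot: [2.455, -1.96, -0.001]
wrist_force: [-0.5, -0.6, -0.5]
gripper_width: 38.5
finger_force: 0.0
```

Emit:
send_rows(
  rows=[
    [0.008,0.01,0,0,0,-0.005,0.55],
    [0.016,0.02,0,0,0,-0.01,0.55],
    [0.024,0.03,0,0,0,-0.015,0.55],
    [0.032,0.04,0,0,0,-0.02,0.55],
    [0.041,0.05,0,0,0,-0.025,0.55],
    [0.049,0.06,0,0,0,-0.03,0.55],
    [0.057,0.071,0,0,0,-0.035,0.55],
    [0.065,0.081,0,0,0,-0.04,0.55],
  ],
)

```text
time_s: 69.68
tcp_pos: [488.5, -101.8, 214.1]
tcp_rot: [2.573, -1.802, -0.001]
wrist_force: [-0.3, 0.0, -0.6]
gripper_width: 38.5
finger_force: 0.0
```

Emit:
send_rows(
  rows=[
    [0,0,0.01,0,0,0,0.55],
    [0,0,0.021,0,0,0,0.55],
    [0,0,0.031,0,0,0,0.55],
    [0,0,0.041,0,0,0,0.55],
    [0,0,0.052,0,0,0,0.55],
    [0,0,0.052,0,0,0,0.55],
    [0,0,0.052,0,0,0,0.55],
    [0,0,0.052,0,0,0,0.55],
  ],
)

```text
time_s: 70.35
tcp_pos: [489.5, -101.2, 162.4]
tcp_rot: [-2.573, 1.803, -0.0]
wrist_force: [-0.6, 0.4, -0.6]
gripper_width: 38.1
finger_force: 0.0
```

Emit:
send_rows(
  rows=[
    [0,0,0,0,0,0,1],
    [0,0,0,0,0,0,1],
    [0,0,0,0,0,0,1],
    [0,0,0,0,0,0,1],
    [0,0,0,0,0,0,1],
    [0,0,0,0,0,0,1],
    [0,0,0,0,0,0.023,1],
    [0,0,0,0,0,0.047,1],
  ],
)

```text
time_s: 71.02
tcp_pos: [490.6, -101.0, 163.0]
tcp_rot: [-2.429, 1.989, -0.003]
wrist_force: [5.8, 3.5, -0.8]
gripper_width: 10.0
finger_force: 60.8
```

Emit:
send_rows(
  rows=[
    [0,0,0,0,0,0.023,1],
    [0,0,0,0,0,0.047,1],
    [0,0,0,0,0,0.07,1],
    [0,0,0,0,0,0.094,1],
    [0,0,0,0,0,0.117,1],
    [0,0,0,0,0,0.117,1],
    [0,0,0,0,0,0.117,1],
    [0,0,0,0,0,0.117,1],
  ],
)

```text
time_s: 71.68
tcp_pos: [490.7, -101.0, 163.0]
tcp_rot: [-2.027, 2.396, -0.003]
wrist_force: [7.3, 3.2, -1.9]
gripper_width: 10.2
finger_force: 60.7
```

Emit:
send_rows(
  rows=[
    [0,0,0,0,0,0,0.55],
    [0,0,0,0,0,0,0.55],
    [0,0,0,0,0,0,0.55],
    [0,0,0,0,0,0,0.55],
    [0,0,-0.013,0,0,0,0.55],
    [0,0,-0.026,0,0,0,0.55],
    [0,0,-0.039,0,0,0,0.55],
    [0,0,-0.052,0,0,0,0.55],
  ],
)

```text
time_s: 72.35
tcp_pos: [489.1, -101.4, 214.9]
tcp_rot: [2.028, -2.399, -0.0]
wrist_force: [0.7, -0.5, -0.3]
gripper_width: 38.5
finger_force: 0.0
```

```bash
python3 - <<'E'
from h import *
plan(bt(0,61.5,92))
E
```

```text
t72.3 tcp [ 489.1 -101.4  214.9] yaw -99.6 q [-0.37  0.19 -0.18  1.2  -0.   -1.78] w 38.5 F [ 0.7 -0.5 -0.3]
[[-0.003,-0.009,0,0,0,0.005,0.55],[-0.005,-0.018,0,0,0,0.011,0.55],[-0.008,-0.027,0,0,0,0.016,0.55],[-0.01,-0.035,0,0,0,0.021,0.55],[-0.013,-0.044,0,0,0,0.027,0.55],[-0.015,-0.053,0,0,0,0.032,0.55],[-0.018,-0.062,0,0,0,0.038,0.55],[-0.02,-0.071,0,0,0,0.043,0.55]]
[[-0.004,-0.008,0,0,0,0.005,0.55],[-0.008,-0.016,0,0,0,0.011,0.55],[-0.012,-0.025,0,0,0,0.016,0.55],[-0.015,-0.033,0,0,0,0.021,0.55],[-0.019,-0.042,0,0,0,0.027,0.55],[-0.023,-0.05,0,0,0,0.032,0.55],[-0.026,-0.059,0,0,0,0.038,0.55],[-0.03,-0.067,0,0,0,0.043,0.55]]
[[0,0,0.01,0,0,-0,0.55],[0,0,0.021,0,0,-0,0.55],[0,0,0.031,0,0,-0,0.55],[0,0,0.041,0,0,-0,0.55],[0,0,0.052,0,0,-0,0.55],[0,0,0.052,0,0,-0,0.55],[0,0,0.052,0,0,-0,0.55],[0,0,0.052,0,0,-0,0.55]]
[[0,0,0,0,0,-0,1],[0,0,0,0,0,-0,1],[0,0,0,0,0,-0,1],[0,0,0,0,0,-0,1],[0,0,0,0,0,-0,1],[0,0,0,0,0,-0,1],[0,0,0,0,0,0.024,1],[0,0,0,0,0,0.048,1]]
[[0,0,0,0,0,0.025,1],[0,0,0,0,0,0.049,1],[0,0,0,0,0,0.073,1],[0,0,0,0,0,0.097,1],[0,0,0,0,0,0.121,1],[0,0,0,0,0,0.121,1],[0,0,0,0,0,0.121,1],[0,0,0,0,0,0.121,1]]
[[0,0,0,0,0,0,0.55],[0,0,0,0,0,0,0.55],[0,0,0,0,0,0,0.55],[0,0,0,0,0,0,0.55],[0,0,-0.013,0,0,0,0.55],[0,0,-0.026,0,0,0,0.55],[0,0,-0.039,0,0,0,0.55],[0,0,-0.052,0,0,0,0.55]]
```

Emit:
send_rows(
  rows=[
    [-0.003,-0.009,0,0,0,0.005,0.55],
    [-0.005,-0.018,0,0,0,0.011,0.55],
    [-0.008,-0.027,0,0,0,0.016,0.55],
    [-0.01,-0.035,0,0,0,0.021,0.55],
    [-0.013,-0.044,0,0,0,0.027,0.55],
    [-0.015,-0.053,0,0,0,0.032,0.55],
    [-0.018,-0.062,0,0,0,0.038,0.55],
    [-0.02,-0.071,0,0,0,0.043,0.55],
  ],
)

```text
time_s: 73.02
tcp_pos: [563.4, -93.2, 214.0]
tcp_rot: [1.86, -2.531, -0.001]
wrist_force: [0.7, -0.1, 0.2]
gripper_width: 38.4
finger_force: 0.0
```

Emit:
send_rows(
  rows=[
    [-0.004,-0.008,0,0,0,0.005,0.55],
    [-0.008,-0.016,0,0,0,0.011,0.55],
    [-0.012,-0.025,0,0,0,0.016,0.55],
    [-0.015,-0.033,0,0,0,0.021,0.55],
    [-0.019,-0.042,0,0,0,0.027,0.55],
    [-0.023,-0.05,0,0,0,0.032,0.55],
    [-0.026,-0.059,0,0,0,0.038,0.55],
    [-0.03,-0.067,0,0,0,0.043,0.55],
  ],
)

```text
time_s: 73.68
tcp_pos: [636.4, -84.7, 214.2]
tcp_rot: [1.685, -2.651, -0.0]
wrist_force: [0.1, -0.6, 0.5]
gripper_width: 38.1
finger_force: 0.0
```

Emit:
send_rows(
  rows=[
    [0,0,0.01,0,0,0,0.55],
    [0,0,0.021,0,0,0,0.55],
    [0,0,0.031,0,0,0,0.55],
    [0,0,0.041,0,0,0,0.55],
    [0,0,0.052,0,0,0,0.55],
    [0,0,0.052,0,0,0,0.55],
    [0,0,0.052,0,0,0,0.55],
    [0,0,0.052,0,0,0,0.55],
  ],
)

```text
time_s: 74.35
tcp_pos: [635.6, -84.8, 162.7]
tcp_rot: [-1.687, 2.65, -0.001]
wrist_force: [-0.3, -0.4, -0.1]
gripper_width: 38.4
finger_force: 0.0
```

Emit:
send_rows(
  rows=[
    [0,0,0,0,0,0,1],
    [0,0,0,0,0,0,1],
    [0,0,0,0,0,0,1],
    [0,0,0,0,0,0,1],
    [0,0,0,0,0,0,1],
    [0,0,0,0,0,0,1],
    [0,0,0,0,0,0.024,1],
    [0,0,0,0,0,0.048,1],
  ],
)

```text
time_s: 75.02
tcp_pos: [636.4, -85.1, 163.2]
tcp_rot: [-1.477, 2.77, -0.003]
wrist_force: [4.6, -1.7, 1.2]
gripper_width: 10.3
finger_force: 60.8
```

Emit:
send_rows(
  rows=[
    [0,0,0,0,0,0.025,1],
    [0,0,0,0,0,0.049,1],
    [0,0,0,0,0,0.073,1],
    [0,0,0,0,0,0.097,1],
    [0,0,0,0,0,0.121,1],
    [0,0,0,0,0,0.121,1],
    [0,0,0,0,0,0.121,1],
    [0,0,0,0,0,0.121,1],
  ],
)

```text
time_s: 75.68
tcp_pos: [636.3, -84.9, 163.1]
tcp_rot: [-0.937, 2.997, -0.002]
wrist_force: [4.6, -1.1, 4.7]
gripper_width: 9.9
finger_force: 66.8
```

```bash
python3 - <<'E'
from h import *
s=st();print(s["torque"].round(2),s["joint_efforts"].round(2),"stop yaw nominal",YB+30-90)
E
```

```text
t75.7 tcp [636.3 -84.9 163.1] yaw -145.3 q [-0.26  0.45  0.07  1.19 -0.   -0.87] w 9.9 F [ 4.6 -1.1  4.7]
[-0.26 -0.79  1.12] [ 1.000e-02 -6.628e+01  2.899e+01  1.830e+00  1.500e-01  1.010e+00] stop yaw nominal -143.55
```

Emit:
send_rows(
  rows=[
    [0,0,0,0,0,0,0.55],
    [0,0,0,0,0,0,0.55],
    [0,0,0,0,0,0,0.55],
    [0,0,0,0,0,0,0.55],
    [0,0,-0.013,0,0,0,0.55],
    [0,0,-0.026,0,0,0,0.55],
    [0,0,-0.039,0,0,0,0.55],
    [0,0,-0.052,0,0,0,0.55],
  ],
)

```text
time_s: 76.35
tcp_pos: [635.1, -84.6, 214.5]
tcp_rot: [0.933, -2.999, -0.001]
wrist_force: [0.1, 0.1, 0.3]
gripper_width: 38.7
finger_force: 0.0
```

```bash
python3 - <<'E'
from h import *
plan(bt(2,61.5,93)+bt(1,61.5,93)+bt(3,61.5,93))
E
```

```text
t76.3 tcp [635.1 -84.6 214.5] yaw -145.4 q [-0.26  0.43  0.17  1.31  0.   -0.87] w 38.7 F [0.1 0.1 0.3]
[[0.004,0.012,0,0,0,-0.004,0.55],[0.008,0.025,0,0,0,-0.007,0.55],[0.011,0.037,0,0,0,-0.011,0.55],[0.015,0.05,0,0,0,-0.014,0.55],[0.019,0.062,0,0,0,-0.018,0.55],[0.023,0.075,0,0,0,-0.022,0.55],[0.026,0.087,0,0,0,-0.025,0.55],[0.03,0.099,0,0,0,-0.029,0.55]]
[[0.003,0.013,0,0,0,-0.003,0.55],[0.005,0.026,0,0,0,-0.007,0.55],[0.008,0.039,0,0,0,-0.011,0.55],[0.011,0.051,0,0,0,-0.014,0.55],[0.013,0.064,0,0,0,-0.018,0.55],[0.016,0.077,0,0,0,-0.022,0.55],[0.018,0.09,0,0,0,-0.025,0.55],[0.021,0.102,0,0,0,-0.029,0.55]]
[[0,0,0.01,0,0,0,0.55],[0,0,0.02,0,0,0,0.55],[0,0,0.031,0,0,0,0.55],[0,0,0.041,0,0,0,0.55],[0,0,0.052,0,0,0,0.55],[0,0,0.052,0,0,0,0.55],[0,0,0.052,0,0,0,0.55],[0,0,0.052,0,0,0,0.55]]
[[0,0,0,0,0,0,1],[0,0,0,0,0,0,1],[0,0,0,0,0,0,1],[0,0,0,0,0,0,1],[0,0,0,0,0,0,1],[0,0,0,0,0,0,1],[0,0,0,0,0,0.025,1],[0,0,0,0,0,0.05,1]]
[[0,0,0,0,0,0.025,1],[0,0,0,0,0,0.05,1],[0,0,0,0,0,0.075,1],[0,0,0,0,0,0.1,1],[0,0,0,0,0,0.125,1],[0,0,0,0,0,0.125,1],[0,0,0,0,0,0.125,1],[0,0,0,0,0,0.125,1]]
[[0
[... 1858 characters left out ...]
.035,0,0,0,-0.046,0.55]]
[[0,0,0.01,0,0,-0,0.55],[0,0,0.02,0,0,-0,0.55],[0,0,0.031,0,0,-0,0.55],[0,0,0.041,0,0,-0,0.55],[0,0,0.052,0,0,-0,0.55],[0,0,0.052,0,0,-0,0.55],[0,0,0.052,0,0,-0,0.55],[0,0,0.052,0,0,-0,0.55]]
[[0,0,0,0,0,-0,1],[0,0,0,0,0,-0,1],[0,0,0,0,0,-0,1],[0,0,0,0,0,-0,1],[0,0,0,0,0,-0,1],[0,0,0,0,0,-0,1],[0,0,0,0,0,0.025,1],[0,0,0,0,0,0.05,1]]
[[0,0,0,0,0,0.025,1],[0,0,0,0,0,0.05,1],[0,0,0,0,0,0.075,1],[0,0,0,0,0,0.1,1],[0,0,0,0,0,0.125,1],[0,0,0,0,0,0.125,1],[0,0,0,0,0,0.125,1],[0,0,0,0,0,0.125,1]]
[[0,0,0,0,0,-0,0.55],[0,0,0,0,0,-0,0.55],[0,0,0,0,0,-0,0.55],[0,0,0,0,0,-0,0.55],[0,0,-0.013,0,0,-0,0.55],[0,0,-0.026,0,0,-0,0.55],[0,0,-0.039,0,0,-0,0.55],[0,0,-0.052,0,0,-0,0.55]]
```

Emit:
send_rows(
  rows=[
    [0.004,0.012,0,0,0,-0.004,0.55],
    [0.008,0.025,0,0,0,-0.007,0.55],
    [0.011,0.037,0,0,0,-0.011,0.55],
    [0.015,0.05,0,0,0,-0.014,0.55],
    [0.019,0.062,0,0,0,-0.018,0.55],
    [0.023,0.075,0,0,0,-0.022,0.55],
    [0.026,0.087,0,0,0,-0.025,0.55],
    [0.03,0.099,0,0,0,-0.029,0.55],
  ],
)

```text
time_s: 77.02
tcp_pos: [553.9, -19.6, 214.1]
tcp_rot: [1.069, -2.954, -0.0]
wrist_force: [1.1, 0.6, 1.3]
gripper_width: 38.2
finger_force: 0.0
```

Emit:
send_rows(
  rows=[
    [0.003,0.013,0,0,0,-0.003,0.55],
    [0.005,0.026,0,0,0,-0.007,0.55],
    [0.008,0.039,0,0,0,-0.011,0.55],
    [0.011,0.051,0,0,0,-0.014,0.55],
    [0.013,0.064,0,0,0,-0.018,0.55],
    [0.016,0.077,0,0,0,-0.022,0.55],
    [0.018,0.09,0,0,0,-0.025,0.55],
    [0.021,0.102,0,0,0,-0.029,0.55],
  ],
)

```text
time_s: 77.68
tcp_pos: [472.2, 45.7, 214.3]
tcp_rot: [-1.203, 2.902, 0.0]
wrist_force: [0.3, -0.2, -0.7]
gripper_width: 38.8
finger_force: 0.0
```

Emit:
send_rows(
  rows=[
    [0,0,0.01,0,0,0,0.55],
    [0,0,0.02,0,0,0,0.55],
    [0,0,0.031,0,0,0,0.55],
    [0,0,0.041,0,0,0,0.55],
    [0,0,0.052,0,0,0,0.55],
    [0,0,0.052,0,0,0,0.55],
    [0,0,0.052,0,0,0,0.55],
    [0,0,0.052,0,0,0,0.55],
  ],
)

```text
time_s: 78.35
tcp_pos: [473.3, 45.0, 162.9]
tcp_rot: [-1.202, 2.902, -0.0]
wrist_force: [-0.1, 0.2, 0.5]
gripper_width: 38.4
finger_force: 0.0
```

Emit:
send_rows(
  rows=[
    [0,0,0,0,0,0,1],
    [0,0,0,0,0,0,1],
    [0,0,0,0,0,0,1],
    [0,0,0,0,0,0,1],
    [0,0,0,0,0,0,1],
    [0,0,0,0,0,0,1],
    [0,0,0,0,0,0.025,1],
    [0,0,0,0,0,0.05,1],
  ],
)

```text
time_s: 79.02
tcp_pos: [473.7, 44.6, 163.0]
tcp_rot: [-0.965, 2.988, -0.001]
wrist_force: [0.5, -1.8, 5.9]
gripper_width: 10.3
finger_force: 59.4
```

Emit:
send_rows(
  rows=[
    [0,0,0,0,0,0.025,1],
    [0,0,0,0,0,0.05,1],
    [0,0,0,0,0,0.075,1],
    [0,0,0,0,0,0.1,1],
    [0,0,0,0,0,0.125,1],
    [0,0,0,0,0,0.125,1],
    [0,0,0,0,0,0.125,1],
    [0,0,0,0,0,0.125,1],
  ],
)

```text
time_s: 79.68
tcp_pos: [473.7, 44.8, 163.0]
tcp_rot: [-0.372, 3.118, -0.001]
wrist_force: [0.2, -1.2, 5.8]
gripper_width: 10.5
finger_force: 75.9
```

```bash
python3 - <<'E'
from h import *
s=st();print(s["torque"].round(2),"stop",YB+10-90)
E
```

```text
t79.7 tcp [473.7  44.8 163. ] yaw -166.4 q [-0.08  0.18 -0.33  1.06 -0.   -0.32] w 10.5 F [ 0.2 -1.2  5.8]
[-0.34  0.09  1.46] stop -163.55
```

Emit:
send_rows(
  rows=[
    [0,0,0,0,0,0,0.55],
    [0,0,0,0,0,0,0.55],
    [0,0,0,0,0,0,0.55],
    [0,0,0,0,0,0,0.55],
    [0,0,-0.013,0,0,0,0.55],
    [0,0,-0.026,0,0,0,0.55],
    [0,0,-0.039,0,0,0,0.55],
    [0,0,-0.052,0,0,0,0.55],
  ],
)

```text
time_s: 80.35
tcp_pos: [473.1, 44.9, 214.7]
tcp_rot: [0.368, -3.119, -0.0]
wrist_force: [-0.5, 0.8, 0.4]
gripper_width: 38.9
finger_force: 0.0
```

Emit:
send_rows(
  rows=[
    [-0.009,-0.001,0,0,0,-0.028,0.55],
    [-0.018,-0.002,0,0,0,-0.056,0.55],
    [-0.027,-0.003,0,0,0,-0.085,0.55],
    [-0.036,-0.004,0,0,0,-0.113,0.55],
    [-0.045,-0.005,0,0,0,-0.141,0.55],
    [-0.055,-0.007,0,0,0,-0.17,0.55],
    [-0.064,-0.008,0,0,0,-0.198,0.55],
    [-0.073,-0.009,0,0,0,-0.226,0.55],
  ],
)

```text
time_s: 81.02
tcp_pos: [546.7, 53.1, 214.0]
tcp_rot: [1.436, -2.794, -0.001]
wrist_force: [0.2, -1.0, 0.3]
gripper_width: 38.6
finger_force: 0.0
```

Emit:
send_rows(
  rows=[
    [-0.006,-0.007,0,0,0,-0.028,0.55],
    [-0.012,-0.013,0,0,0,-0.057,0.55],
    [-0.018,-0.02,0,0,0,-0.085,0.55],
    [-0.025,-0.027,0,0,0,-0.113,0.55],
    [-0.031,-0.034,0,0,0,-0.142,0.55],
    [-0.037,-0.041,0,0,0,-0.17,0.55],
    [-0.043,-0.047,0,0,0,-0.198,0.55],
    [-0.049,-0.054,0,0,0,-0.227,0.55],
  ],
)

```text
time_s: 81.68
tcp_pos: [619.1, 61.3, 213.9]
tcp_rot: [2.321, -2.117, -0.001]
wrist_force: [0.4, 0.5, 1.2]
gripper_width: 38.4
finger_force: 0.0
```

Emit:
send_rows(
  rows=[
    [0,0,0.01,0,0,0,0.55],
    [0,0,0.02,0,0,0,0.55],
    [0,0,0.031,0,0,0,0.55],
    [0,0,0.041,0,0,0,0.55],
    [0,0,0.052,0,0,0,0.55],
    [0,0,0.052,0,0,0,0.55],
    [0,0,0.052,0,0,0,0.55],
    [0,0,0.052,0,0,0,0.55],
  ],
)

```text
time_s: 82.35
tcp_pos: [618.7, 61.2, 162.5]
tcp_rot: [-2.316, 2.123, 0.0]
wrist_force: [0.2, 0.4, -0.4]
gripper_width: 38.3
finger_force: 0.0
```

Emit:
send_rows(
  rows=[
    [0,0,0,0,0,0,1],
    [0,0,0,0,0,0,1],
    [0,0,0,0,0,0,1],
    [0,0,0,0,0,0,1],
    [0,0,0,0,0,0,1],
    [0,0,0,0,0,0,1],
    [0,0,0,0,0,0.025,1],
    [0,0,0,0,0,0.05,1],
  ],
)

```text
time_s: 83.02
tcp_pos: [620.1, 61.3, 163.1]
tcp_rot: [-2.138, 2.299, -0.003]
wrist_force: [5.0, 0.5, 0.8]
gripper_width: 10.1
finger_force: 61.3
```

Emit:
send_rows(
  rows=[
    [0,0,0,0,0,0.025,1],
    [0,0,0,0,0,0.05,1],
    [0,0,0,0,0,0.075,1],
    [0,0,0,0,0,0.1,1],
    [0,0,0,0,0,0.125,1],
    [0,0,0,0,0,0.125,1],
    [0,0,0,0,0,0.125,1],
    [0,0,0,0,0,0.125,1],
  ],
)

```text
time_s: 83.68
tcp_pos: [620.0, 61.3, 163.2]
tcp_rot: [-1.658, 2.666, -0.003]
wrist_force: [4.7, 0.3, 1.5]
gripper_width: 10.0
finger_force: 75.8
```

```bash
python3 - <<'E'
from h import *
s=st();print(s["torque"].round(2),"stop",YB+60-90)
E
```

```text
t83.7 tcp [620.   61.3 163.2] yaw -116.2 q [-0.04  0.42  0.02  1.17  0.   -1.15] w 10.0 F [4.7 0.3 1.5]
[ 0.12 -0.91  1.44] stop -113.55
```

Emit:
send_rows(
  rows=[
    [0,0,0,0,0,0,0.55],
    [0,0,0,0,0,0,0.55],
    [0,0,0,0,0,0,0.55],
    [0,0,0,0,0,0,0.55],
    [0,0,-0.013,0,0,0,0.55],
    [0,0,-0.026,0,0,0,0.55],
    [0,0,-0.039,0,0,0,0.55],
    [0,0,-0.052,0,0,0,0.55],
  ],
)

```text
time_s: 84.35
tcp_pos: [618.6, 61.2, 214.8]
tcp_rot: [1.654, -2.671, -0.0]
wrist_force: [-0.1, 0.9, -0.7]
gripper_width: 38.6
finger_force: 0.0
```

Emit:
send_rows(
  rows=[
    [0.012,0.003,0,0,0,-0.005,0.55],
    [0.025,0.005,0,0,0,-0.011,0.55],
    [0.038,0.008,0,0,0,-0.017,0.55],
    [0.05,0.011,0,0,0,-0.022,0.55],
    [0.063,0.013,0,0,0,-0.028,0.55],
    [0.076,0.016,0,0,0,-0.034,0.55],
    [0.089,0.019,0,0,0,-0.04,0.55],
    [0.101,0.022,0,0,0,-0.045,0.55],
  ],
)

```text
time_s: 85.02
tcp_pos: [553.4, -19.9, 214.3]
tcp_rot: [1.839, -2.546, -0.0]
wrist_force: [-0.1, 0.0, -1.0]
gripper_width: 38.5
finger_force: 0.0
```

Emit:
send_rows(
  rows=[
    [0.013,0.004,0,0,0,-0.006,0.55],
    [0.025,0.009,0,0,0,-0.012,0.55],
    [0.037,0.013,0,0,0,-0.018,0.55],
    [0.049,0.018,0,0,0,-0.023,0.55],
    [0.061,0.022,0,0,0,-0.029,0.55],
    [0.074,0.027,0,0,0,-0.035,0.55],
    [0.086,0.031,0,0,0,-0.04,0.55],
    [0.098,0.035,0,0,0,-0.046,0.55],
  ],
)

```text
time_s: 85.68
tcp_pos: [489.3, -101.8, 214.3]
tcp_rot: [2.018, -2.407, -0.0]
wrist_force: [1.1, 0.4, 0.2]
gripper_width: 38.6
finger_force: 0.0
```

Emit:
send_rows(
  rows=[
    [0,0,0.01,0,0,0,0.55],
    [0,0,0.02,0,0,0,0.55],
    [0,0,0.031,0,0,0,0.55],
    [0,0,0.041,0,0,0,0.55],
    [0,0,0.052,0,0,0,0.55],
    [0,0,0.052,0,0,0,0.55],
    [0,0,0.052,0,0,0,0.55],
    [0,0,0.052,0,0,0,0.55],
  ],
)

```text
time_s: 86.35
tcp_pos: [490.2, -101.1, 162.3]
tcp_rot: [-2.018, 2.408, 0.0]
wrist_force: [-0.3, -0.2, 1.2]
gripper_width: 38.2
finger_force: 0.0
```

Emit:
send_rows(
  rows=[
    [0,0,0,0,0,0,1],
    [0,0,0,0,0,0,1],
    [0,0,0,0,0,0,1],
    [0,0,0,0,0,0,1],
    [0,0,0,0,0,0,1],
    [0,0,0,0,0,0,1],
    [0,0,0,0,0,0.025,1],
    [0,0,0,0,0,0.05,1],
  ],
)

```text
time_s: 87.02
tcp_pos: [490.6, -101.5, 162.9]
tcp_rot: [-1.817, 2.561, -0.002]
wrist_force: [4.2, 0.0, 4.1]
gripper_width: 10.2
finger_force: 59.9
```

Emit:
send_rows(
  rows=[
    [0,0,0,0,0,0.025,1],
    [0,0,0,0,0,0.05,1],
    [0,0,0,0,0,0.075,1],
    [0,0,0,0,0,0.1,1],
    [0,0,0,0,0,0.125,1],
    [0,0,0,0,0,0.125,1],
    [0,0,0,0,0,0.125,1],
    [0,0,0,0,0,0.125,1],
  ],
)

```text
time_s: 87.68
tcp_pos: [490.6, -101.4, 162.9]
tcp_rot: [-1.291, 2.863, -0.002]
wrist_force: [3.1, 1.5, 5.5]
gripper_width: 10.6
finger_force: 77.0
```

```bash
python3 - <<'E'
from h import *
s=st();print(s["torque"].round(2),"stop",YB+45-90)
E
```

```text
t87.7 tcp [ 490.6 -101.4  162.9] yaw -131.5 q [-0.37  0.22 -0.27  1.07  0.   -1.22] w 10.6 F [3.1 1.5 5.5]
[ 0.09 -0.64  1.48] stop -128.55
```

Emit:
send_rows(
  rows=[
    [0,0,0,0,0,0,0.55],
    [0,0,0,0,0,0,0.55],
    [0,0,0,0,0,0,0.55],
    [0,0,0,0,0,0,0.55],
    [0,0,-0.013,0,0,0,0.55],
    [0,0,-0.026,0,0,0,0.55],
    [0,0,-0.039,0,0,0,0.55],
    [0,0,-0.052,0,0,0,0.55],
  ],
)

```text
time_s: 88.35
tcp_pos: [489.6, -101.3, 214.6]
tcp_rot: [1.287, -2.865, -0.001]
wrist_force: [-0.9, 0.4, -0.4]
gripper_width: 38.4
finger_force: 0.0
```

```bash
python3 - <<'E'
from h import *
plan([(470,-180,260,-130,.55,8),(380,-360,260,-130,.55,10)])
E
```

```text
t88.3 tcp [ 489.6 -101.3  214.6] yaw -131.6 q [-0.37  0.19 -0.18  1.2  -0.   -1.22] w 38.4 F [-0.9  0.4 -0.4]
[[0.009,-0.005,-0.006,0,0,-0.001,0.55],[0.018,-0.009,-0.011,0,0,-0.002,0.55],[0.027,-0.014,-0.017,0,0,-0.003,0.55],[0.036,-0.019,-0.023,0,0,-0.004,0.55],[0.045,-0.023,-0.028,0,0,-0.006,0.55],[0.054,-0.028,-0.034,0,0,-0.007,0.55],[0.063,-0.033,-0.04,0,0,-0.008,0.55],[0.072,-0.038,-0.045,0,0,-0.009,0.55]]
[[0.019,-0.004,0,0,0,0,0.55],[0.039,-0.009,0,0,0,0,0.55],[0.059,-0.014,0,0,0,0,0.55],[0.078,-0.018,0,0,0,0,0.55],[0.098,-0.023,0,0,0,0,0.55],[0.117,-0.028,0,0,0,0,0.55],[0.137,-0.032,0,0,0,0,0.55],[0.156,-0.037,0,0,0,0,0.55]]
[[0.02,-0.005,0,0,0,0,0.55],[0.04,-0.009,0,0,0,0,0.55],[0.04,-0.009,0,0,0,0,0.55],[0.04,-0.009,0,0,0,0,0.55],[0.04,-0.009,0,0,0,0,0.55],[0.04,-0.009,0,0,0,0,0.55],[0.04,-0.009,0,0,0,0,0.55],[0.04,-0.009,0,0,0,0,0.55]]
```

Emit:
send_rows(
  rows=[
    [0.009,-0.005,-0.006,0,0,0,0.55],
    [0.018,-0.009,-0.011,0,0,0,0.55],
    [0.027,-0.014,-0.017,0,0,0,0.55],
    [0.036,-0.019,-0.023,0,0,0,0.55],
    [0.045,-0.023,-0.028,0,0,0,0.55],
    [0.054,-0.028,-0.034,0,0,0,0.55],
    [0.063,-0.033,-0.04,0,0,0,0.55],
    [0.072,-0.038,-0.045,0,0,0,0.55],
  ],
)

```text
time_s: 89.02
tcp_pos: [470.3, -181.7, 259.9]
tcp_rot: [-1.287, 2.866, -0.0]
wrist_force: [0.1, 1.0, -0.1]
gripper_width: 38.4
finger_force: 0.0
```

Emit:
send_rows(
  rows=[
    [0.019,-0.004,0,0,0,0,0.55],
    [0.039,-0.009,0,0,0,0,0.55],
    [0.059,-0.014,0,0,0,0,0.55],
    [0.078,-0.018,0,0,0,0,0.55],
    [0.098,-0.023,0,0,0,0,0.55],
    [0.117,-0.028,0,0,0,0,0.55],
    [0.137,-0.032,0,0,0,0,0.55],
    [0.156,-0.037,0,0,0,0,0.55],
  ],
)

```text
time_s: 89.68
tcp_pos: [393.7, -323.0, 259.5]
tcp_rot: [1.287, -2.866, 0.0]
wrist_force: [-0.0, -0.3, -0.5]
gripper_width: 38.2
finger_force: 0.0
```

```bash
python3 - <<'E'
from h import *
for c in("scene","top"):cv2.imwrite(f"pics/{c}z.png",camera(c)[:,:,::-1])
a=np.hstack([cv2.resize(cv2.imread("pics/topz.png")[110:280,190:440],(500,340)),cv2.resize(cv2.imread("pics/scenez.png")[130:300,130:280],(300,340))]);cv2.imwrite("pics/cz.png",a)
E
```

```text
(no output)
```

View pics/cz.png

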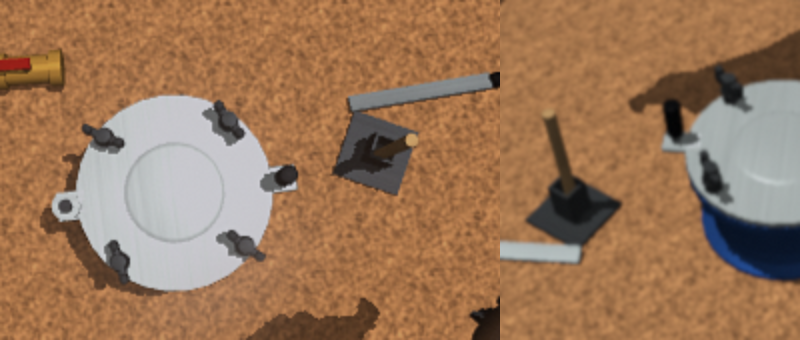

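```bash
python3 -c "
from plant import arm;print(arm.job_done())"
```

```text
the job is handed in; nothing more can be done
None
```

I handed the job in at about 90 s. Both nipples are in the bowl, the balls are stirred, the stick is upright in its holder, the cover is shut, and all four wing bolts were turned to their stops in three crisscross passes. Two margins were thin: one ball may have shifted only about 20 mm against its 22 mm width, and the push on the cover against its stop read about 40 N at the wrist.

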